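# Load the instrument steriliser and set its inner timer knob

### The job

First switch the instrument steriliser's timer off by turning the small inner knob fully anticlockwise to its stop, then, with the timer still off, lay every instrument from the bench fully home in the tray pocket cut to its shape. After that start the timer: turn the inner knob until its white pointer is in line with the white mark on the outer ring. The outer ring holds the preset, so never turn it, and leave the two glass flasks standing where they are.

Things in the scene. Friction and masses are not known exactly. Their poses are not given: they have to be found in the camera images.
- blade_centre (a point): spatula: a plain rectangular blade head 40 long x 34 wide. Loose, 70 g, 124 long, head 8 thick; square bar handle 14 x 14. Point on the handle, half-way up (7 above its underside), where to grip; x runs along the handle to the head (head end 66 ahead, tail end 58 behind, bar from -58 to +28). z up or down: same either side up. May be absent.
- blade_pocket_centre (a point): where the centre of the blade instrument lies when home in its pocket (x towards head end). Pocket fits its outline with 2.5 clearance; wall tops 3 above this point, floor 7 below. A finger channel without walls crosses it from x -23 to +23. The four fixed inserts (54 wide, 140 long, 10 deep) lie side by side in an order that changes.
- tee_centre (a point): T-scraper: a narrow neck 9 wide that ends in a cross bar 12 long x 44 wide. Loose, 70 g, 124 long, head 8 thick; square bar handle 14 x 14. Point on the handle, half-way up (7 above its underside), where to grip; x runs along the handle to the head (head end 66 ahead, tail end 58 behind, bar from -58 to +28). z up or down: same either side up. May be absent.
- tee_pocket_centre (a point): where the centre of the tee instrument lies when home in its pocket (x towards head end). Pocket fits its outline with 2.5 clearance; wall tops 3 above this point, floor 7 below. A finger channel without walls crosses it from x -23 to +23. The four fixed inserts (54 wide, 140 long, 10 deep) lie side by side in an order that changes.
- disc_centre (a point): round spoon: a flat disc head 44 across. Loose, 70 g, 124 long, head 8 thick; square bar handle 14 x 14. Point on the handle, half-way up (7 above its underside), where to grip; x runs along the handle to the head (head end 66 ahead, tail end 58 behind, bar from -58 to +28). z up or down: same either side up. May be absent.
- disc_pocket_centre (a point): where the centre of the disc instrument lies when home in its pocket (x towards head end). Pocket fits its outline with 2.5 clearance; wall tops 3 above this point, floor 7 below. A finger channel without walls crosses it from x -23 to +23. The four fixed inserts (54 wide, 140 long, 10 deep) lie side by side in an order that changes.
- fork_centre (a point): two-pronged fork: a head 40 long x 44 wide with a 22 mm wide gap between two prongs. Loose, 70 g, 124 long, head 8 thick; square bar handle 14 x 14. Point on the handle, half-way up (7 above its underside), where to grip; x runs along the handle to the head (head end 66 ahead, tail end 58 behind, bar from -58 to +28). z up or down: same either side up. May be absent.
- fork_pocket_centre (a point): where the centre of the fork instrument lies when home in its pocket (x towards head end). Pocket fits its outline with 2.5 clearance; wall tops 3 above this point, floor 7 below. A finger channel without walls crosses it from x -23 to +23. The four fixed inserts (54 wide, 140 long, 10 deep) lie side by side in an order that changes.
- timer_knob (a joint): small round inner timer knob on the front panel: upright axis, 26 diameter, stands 26 above the outer ring; turns at 0.03 N m and stays. 0 = off, at its stop, white pointer towards the small steel stud on the left of the panel; grows clockwise from above, rad, to 3.0.
- knob_top (a point): centre of the top face of the inner knob, on the common axis of knob and ring; its y axis points along the white pointer and turns with the knob.
- outer_ring (a joint): outer ring, coaxial: 60 diameter, 12 high, its top 26 below the top of the knob; turns very easily (0.02 N m). Carries one white mark line; value = direction of the mark on the same scale as timer_knob (equal values: pointer and mark in line). 1.0 to 2.3 at the start.
- ring_mark (a point): outer end of the white mark on top of the ring, 27 mm from the axis; turns with it; y axis points outward along the mark.
- steriliser: fixed low white housing 256 x 236 x 30 mm; origin under its centre; x points from the front panel to the tray at its back. Control axis 80 mm in front of the centre (-x); pocket centres 46 mm behind it (+x), at y -81, -27, +27, +81.
- flask_a: glass conical flask 91 across, 151 high, standing behind the instruments; origin under its centre
- vial: screw vial 30 across, 58 high, standing on the bench among the instruments; origin under its centre
- flask_b: second such flask
- blade: the loose body of the spatula; origin 7 mm below its centre point, same axes
- tee: the loose body of the T-scraper; origin 7 mm below its centre point, same axes
- disc: the loose body of the round spoon; origin 7 mm below its centre point, same axes
- fork: the loose body of the two-pronged fork; origin 7 mm below its centre point, same axes

How it is judged (in metres and radians):
On the way, in this order (a step that is already met when the one before it is completed fails the run):
1. the inner timer knob is turned fully back to off (value of joint timer_knob below 0.12 rad), for 0.2 s.
2. every instrument present lies home in its own pocket, the timer still off (horizontal distance between blade_centre and blade_pocket_centre below 0.006 m and z of blade_centre in the frame of blade_pocket_centre below 0.003 m and angle between the x axis of blade_centre and the x axis of blade_pocket_centre, either way round below 0.12 rad and angle between the z axis of blade_centre and the z axis of blade_pocket_centre, either way round below 0.06 rad and horizontal distance between tee_centre and tee_pocket_centre below 0.006 m and z of tee_centre in the frame of tee_pocket_centre below 0.003 m and angle between the x axis of tee_centre and the x axis of tee_pocket_centre, either way round below 0.12 rad and angle between the z axis of tee_centre and the z axis of tee_pocket_centre, either way round below 0.06 rad and horizontal distance between disc_centre and disc_pocket_centre below 0.006 m and z of disc_centre in the frame of disc_pocket_centre below 0.003 m and angle between the x axis of disc_centre and the x axis of disc_pocket_centre, either way round below 0.12 rad and angle between the z axis of disc_centre and the z axis of disc_pocket_centre, either way round below 0.06 rad and horizontal distance between fork_centre and fork_pocket_centre below 0.006 m and z of fork_centre in the frame of fork_pocket_centre below 0.003 m and angle between the x axis of fork_centre and the x axis of fork_pocket_centre, either way round below 0.12 rad and angle between the z axis of fork_centre and the z axis of fork_pocket_centre, either way round below 0.06 rad and value of joint timer_knob below 0.2 rad), for 0.2 s.
3. the inner knob's pointer is in line with the ring's mark (angle between the y axis of knob_top and the y axis of ring_mark, either way round below 0.15 rad and value of joint timer_knob above 0.5 rad), for 0.2 s.
At the end, for the whole second after the job is handed in: Every instrument present lies at rest home in its own pocket (centre within 6 mm sideways and 3 mm in height, axis within 0.12 rad, flat), the inner knob's pointer is in line with the ring's mark within 0.15 rad, and the ring stands where it stood (mark within 4 mm) (all of step 3 and horizontal distance between blade_centre and blade_pocket_centre below 0.006 m and z of blade_centre in the frame of blade_pocket_centre below 0.003 m and angle between the x axis of blade_centre and the x axis of blade_pocket_centre, either way round below 0.12 rad and angle between the z axis of blade_centre and the z axis of blade_pocket_centre, either way round below 0.06 rad and horizontal distance between tee_centre and tee_pocket_centre below 0.006 m and z of tee_centre in the frame of tee_pocket_centre below 0.003 m and angle between the x axis of tee_centre and the x axis of tee_pocket_centre, either way round below 0.12 rad and angle between the z axis of tee_centre and the z axis of tee_pocket_centre, either way round below 0.06 rad and horizontal distance between disc_centre and disc_pocket_centre below 0.006 m and z of disc_centre in the frame of disc_pocket_centre below 0.003 m and angle between the x axis of disc_centre and the x axis of disc_pocket_centre, either way round below 0.12 rad and angle between the z axis of disc_centre and the z axis of disc_pocket_centre, either way round below 0.06 rad and horizontal distance between fork_centre and fork_pocket_centre below 0.006 m and z of fork_centre in the frame of fork_pocket_centre below 0.003 m and angle between the x axis of fork_centre and the x axis of fork_pocket_centre, either way round below 0.12 rad and angle between the z axis of fork_centre and the z axis of fork_pocket_centre, either way round below 0.06 rad and distance of ring_mark from where it was at the start of the episode below 0.004 m and linear speed of each of blade, tee, disc, fork below 0.02 m/s); the robot touches nothing.
It fails at once if the outer ring is turned (its mark moves more than 4 mm) (distance of ring_mark from where it was at the start of the episode above 0.004 m).
It fails at once if a flask is shoved more than 4 cm or tipped (distance of any of flask_a, flask_b from where it was at the start of the episode above 0.04 m or angle between any of flask_a, flask_b's own z axis and vertical above 0.5 rad).
Of blade, tee, disc, fork only 3 to 4 are there at a start; the rules pass over those that are not, and their reading is None.
At some moment in a run one of blade, tee, disc, fork may be knocked a few centimetres aside while the robot is not near it.
Once in a run the grip may slacken for a moment while it holds something.
It also fails if it takes over 210 s, if anything falls off the work surface, if the arm or the gripper's body presses on something with over 40 N, if the wrist force passes 120 N, or if a joint passes its speed limit or range.

### The arm

A 6-joint arm with a two-finger parallel gripper is mounted at the origin on a cart in front of the work surface, level with it; the furniture and walls round the work are solid. World frame = base frame: x ahead of the robot, y to its left, z up, the work surface at z = 0. Lengths are in mm, angles in rad, forces in N, time in s.
With the tool pointing down it reaches from about 350 to 925 mm from the base axis. Payload 6.4 kg.
Tool frame: the origin (TCP) lies between the finger pads; the fingertips stand 17 mm ahead of it and the grasp point (between the pads) lies 2 mm behind it; z points along the fingers, x is the direction in which the jaws open and shut, and the axes are right-handed (so a half turn about z gives the same grasp; the last joint's range is limited). The gripper opens to 94 mm and grips with 3 to 60 N. Pads are 16 mm wide; open, the fingers measure 119 mm over their backs; the gripper's body (75 mm by 177 mm) begins 78 mm behind the grasp point.
Start: joints at [-1.386, 0.245, 1.558, -0, 1.339, -0.174], TCP at [228.253, -608.617, 222.455] pointing down, gripper open.
Joint ranges: [-3.13, 3.13], [-1.02, 2.26], [0.13, 2.54], [-0.95, 4.09], [0.21, 2.88], [-2.74, 2.74]. Speed limits (rad/s): [2.57, 2.57, 3.14, 3.14, 3.14, 3.14].

### API

Orientations are given as a rotation vector (axis times angle).
In Python, from station import arm gives the robot as it stands. The module is installed in compiled form; this text tells all that it offers.
- The arm moves only by the tool carry_out, never from a script. Its argument "deltas" is a list of rows, each a list of 5 numbers: the closure, from 0 (fully open) to 1 (shut), then the shift along the tool's x, y, z in cm, then the turn about the tool's z in degrees. A call has 1 to 5 rows; each row shifts and turns the pose as measured when the row begins, along the tool's axes as they then stand; what a row does not reach is not made up. A row lasts 1/8 s, in which the tool goes at most 62.5 mm and 10.7 degrees, less where a joint would pass 70% of its speed; a pose out of reach is approached as far as the arm can. A call is refused whole if a number of a shift passes 6.25 or a number of a turn 10.7, either way. A call with a gripper value outside its range is refused whole. The fingers move at their own pace and stop on an object; "newtons" is the grip in N (left out, the last holds). Time passes only in rows, so rows that do not move let the fingers close. It gives the time, the measured TCP pose, the force and the opening at its end, in the units of the state.
- arm.read_state(): the state, without advancing time (a new reading comes with each control period).
- arm.snapshot(name): name is "scene" or "top" or "wrist"; returns a dict with "color" (480x640x3 uint8, red, green, blue), "depth" (480x640 float32, mm along the optical axis (not along the pixel's ray), 0 where there is no reading), "fx", "fy", "cx", "cy" (pixels), "cam_to_world" (4x4, takes a point from camera to world coordinates); the wrist camera has in their place "hand_eye" (4x4, takes a point from camera to tool coordinates, whose origin is the TCP and whose axes are the tool frame's). Camera axes: x right, y down, z forward; pixel columns grow to the right and rows downward; lengths in mm; the calibration is good to about 2 mm. A picture is of the moment at which its call begins: read the wrist's pose just before it.
- arm.finish_job(): hands the job in, once; it reports no verdict.
Trained networks look in a picture, given as the dict that the camera call returned (one of the last four; its "shot" number tells which), for a name from the list of things; names that differ only in an ending like _2 or _b are one class to them, and where a whole thing is asked for, a point or a joint stands for the part that bears it (a point fixed in the world has none). Each returns a list of dicts, best first, with "p" (0 to 1); they miss things now and then, are a little off and sometimes report something else, mostly with a low value. They report only what shows in the picture. A call takes as long as a camera call.
- arm.recognise(picture, label): "uv" ([column, row] in pixels, amid what is visible of it).
- arm.cut_out(picture, label): "mask" (480x640 bool, what is visible of it) and "uv" ([column, row] in pixels, amid what is visible of it).
- arm.tip_of(picture, label): "uv" ([column, row] in pixels: a listed point, or the origin of a listed thing).
The state is a dict: "clock": time; "q": joint angles; "qd": joint speeds; "joint_torque": joint torques, N m; "tcp_pos": TCP position; "tcp_rot": TCP orientation; "force": force on the tool from outside, world axes, zero at the start; "wrist_torque": the same for the moment, N m; "width": finger opening in mm.
Only numpy, scipy, OpenCV 4.12 (cv2) and the standard library are available. Lean on these libraries where they do the work, as an engineer would, in place of code of your own. Each camera call takes 0.05 s, during which the arm holds its last target.

## Working session

There is one attempt and no reset: what is moved stays moved. The work goes in short steps, Python scripts to look and compute and a tool call to move; the robot and the scene stay as the last step left them, time stands still between calls to the robot, and variables do not carry over. Pictures are saved under pics/ and viewed, and the job is handed in when it is done.

Besides the shell and the picture viewer there is one more tool, called as a command line: name --pt "numbers of a row" for each row, then --argument value for the rest. carry_out: Moves the arm, as the interface text tells. Its arguments: {"type":"object","properties":{"deltas":{"type":"array"},"newtons":{"type":"number"}},"required":["deltas"]}

```bash
ls; mkdir -p pics; cat > h.py <<'E'
import numpy as np, cv2
from scipy.spatial.transform import Rotation as R
from station import arm
def save(s,n): cv2.imwrite('pics/'+n, s['color'][:,:,::-1])
def ctw(s,st=None):
    if 'cam_to_world' in s: return np.array(s['cam_to_world'])
    T=np.eye(4);T[:3,:3]=R.from_rotvec(st['tcp_rot']).as_matrix();T[:3,3]=st['tcp_pos']
    return T@np.array(s['hand_eye'])
def px2w(s,uv,T,z=None):
    u,v=uv
    ray=np.array([(u-s['cx'])/s['fx'],(v-s['cy'])/s['fy'],1.0])
    if z is None:
        d=s['depth'][int(round(v)),int(round(u))]
        return (T@np.append(ray*d,1))[:3]
    o=T[:3,3];d=T[:3,:3]@ray
    return o+d*(z-o[2])/d[2]
def w2px(s,p,T):
    c=np.linalg.inv(T)@np.append(p,1);return [c[0]/c[2]*s['fx']+s['cx'],c[1]/c[2]*s['fy']+s['cy']]
E
python3 - <<'E'
from h import *
st=arm.read_state();print({k:np.round(v,3) for k,v in st.items()})
for n in ['scene','top','wrist']:
    s=arm.snapshot(n);save(s,n+'0.png');print(n,s['fx'],s['fy'],s['cx'],s['cy'],s['shot']);print(np.round(s.get('cam_to_world',s.get('hand_eye')),3))
E
```

```text
pics
{'clock': np.float64(0.0), 'q': array([-1.386,  0.246,  1.559,  0.   ,  1.339, -0.174]), 'qd': array([ 0.001,  0.001,  0.001,  0.   , -0.001,  0.   ]), 'joint_torque': array([-1.0000e-03, -4.1583e+01, -3.1460e+01,  6.8000e-02,  3.3000e-02,
       -0.0000e+00]), 'tcp_pos': array([ 228.177, -608.045,  221.356]), 'tcp_rot': array([-2.581e+00,  1.789e+00,  2.000e-03]), 'force': array([ 0.454, -0.324,  0.22 ]), 'wrist_torque': array([0.041, 0.018, 0.01 ]), 'width': np.float64(94.138)}
scene 445.84212757384245 445.84212757384245 318.4745954569143 245.3438451104653 1
[[ 6.23000e-01 -3.49000e-01  7.00000e-01  3.24260e+01]
 [-7.82000e-01 -2.59000e-01  5.67000e-01 -4.93386e+02]
 [-1.60000e-02 -9.01000e-01 -4.34000e-01  4.48485e+02]
 [ 0.00000e+00  0.00000e+00  0.00000e+00  1.00000e+00]]
top 488.6716516779109 488.6716516779109 312.09869288728913 236.14639300791828 2
[[-8.000000e-03 -9.970000e-01  7.900000e-02  5.188360e+02]
 [-1.000000e+00  6.000000e-03 -2.800000e-02  1.223900e+01]
 [ 2.700000e-02 -7.900000e-02 -9.960000e-01  1.051367e+03]
 [ 0.000000e+00  0.000000e+00  0.000000e+00  1.000000e+00]]
wrist 399.0928310809541 399.0928310809541 323.980590365211 237.21073804731134 3
[[ 1.00000e+00  1.00000e-03  1.00000e-03 -9.91000e-01]
 [-1.00000e-03  9.68000e-01  2.50000e-01 -7.22050e+01]
 [-1.00000e-03 -2.50000e-01  9.68000e-01 -1.63434e+02]
 [ 0.00000e+00  0.00000e+00  0.00000e+00  1.00000e+00]]
```

View pics/top0.png

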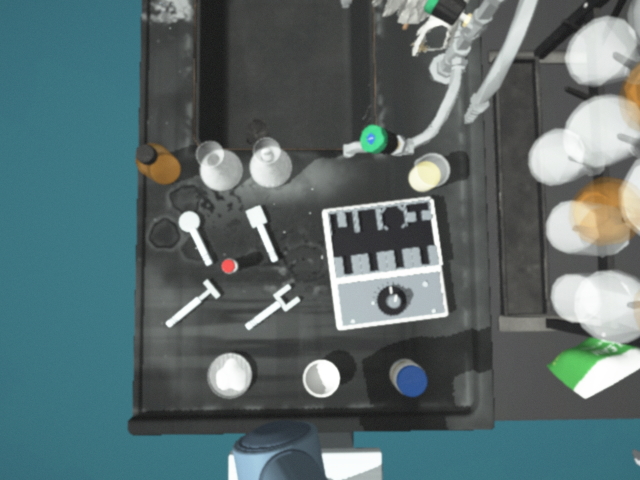

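View pics/scene0.png

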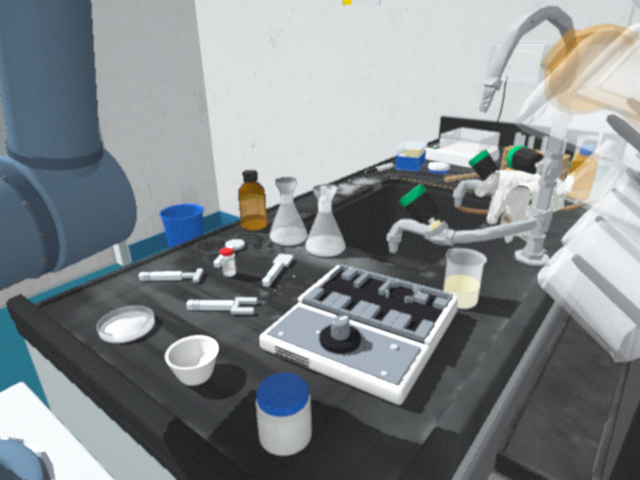

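The top view shows the disc spoon (190,220), blade (258,215), tee (210,290) and fork (290,295), the vial (229,266), the flasks (220,165) and (270,160), the knob (393,300) and the pockets (340–430, 210–265). All four instruments are there.

```bash
python3 - <<'E'
from h import *
s=arm.snapshot('top');T=ctw(s)
names=['blade','tee','disc','fork']
for n in names:
    for l in [n+'_centre',n+'_pocket_centre']:
        r=arm.tip_of(s,l)
        for d in r[:3]:print(l,round(d['p'],2),np.round(d['uv'],1),np.round(px2w(s,d['uv'],T,z=14 if 'pock' not in l else 27),1))
for l in ['knob_top','ring_mark','steriliser','flask_a','vial']:
    for d in arm.tip_of(s,l)[:3]:print(l,round(d['p'],2),np.round(d['uv'],1),np.round(px2w(s,d['uv'],T),1),np.round(px2w(s,d['uv'],T,z=0),1))
for n in names:
    r=arm.cut_out(s,n)
    for d in r[:2]:
        print(n,round(d['p'],2),d['mask'].sum())
    m=r[0]['mask'];v,u=np.nonzero(m);P=np.array([px2w(s,(a,b),T,z=10)[:2] for a,b in zip(u,v)])
    c=P.mean(0);w,V=np.linalg.eigh(np.cov((P-c).T));ax=V[:,1];t=(P-c)@ax
    if (t**3).mean()>0: pass
    lat=(P-c)@V[:,0]
    # head = end with larger lateral spread
    if np.abs(lat[t>0]).mean()<np.abs(lat[t<0]).mean(): ax=-ax;t=-t
    print(' c',c.round(1),'ax',ax.round(3),'ang',np.degrees(np.arctan2(ax[1],ax[0])).round(1),'ext',t.min().round(1),t.max().round(1))
im=s['color'][180:350,140:460,::-1]; cv2.imwrite('pics/topz.png',cv2.resize(im,None,fx=2.5,fy=2.5,interpolation=cv2.INTER_CUBIC))
E
```

```text
blade_centre 0.85 [264.2 237.9] [598.2  84.9  14. ]
blade_pocket_centre 0.57 [366.2 242.4] [ 586.5 -130.5   27. ]
tee_centre 0.93 [188.2 305.1] [458.1 243.5  14. ]
tee_centre 0.16 [262.2 238.8] [596.3  89.1  14. ]
tee_pocket_centre 0.82 [423.5 235.5] [ 600.4 -252.5   27. ]
disc_centre 0.7 [196.8 238.2] [598.4 227.2  14. ]
disc_pocket_centre 0.75 [396.9 237.5] [ 596.5 -195.8   27. ]
disc_pocket_centre 0.74 [420.1 234.9] [ 601.7 -245.3   27. ]
disc_pocket_centre 0.49 [191.3 307.2] [454.5 234.2  27. ]
fork_centre 0.92 [266.1 308.5] [449.5  80.9  14. ]
fork_pocket_centre 0.7 [344.8 245.7] [579.8 -85.2  27. ]
fork_pocket_centre 0.26 [421.3 235.9] [ 599.6 -247.8   27. ]
knob_top 0.59 [393.2 302.5] [ 463.  -176.    74.3] [ 458.7 -190.3    0. ]
knob_top 0.17 [397.1 236.8] [ 597.3 -194.5   35.9] [ 600.1 -201.8    0. ]
ring_mark 0.6 [389.8 290. ] [ 487.  -174.6   48. ] [ 485.4 -183.5    0. ]
steriliser 0.94 [383.1 263. ] [ 542.6 -163.1   40.8] [ 543.5 -170.2    0. ]
flask_a 0.97 [224.9 173.9] [725.8 161.4  63.3] [739.1 171.    0. ]
flask_a 0.95 [270.9 169.1] [732.7  67.   76.5] [749.5  71.3   0. ]
vial 0.53 [231.5 264.8] [540.6 147.4  60.5] [542.  155.7   0. ]
blade 0.83 540
blade 0.17 519
 c [620.3  90.9] ax [0.925 0.379] ang 22.3 ext -75.5 46.2
tee 0.76 456
 c [460.4 232.8] ax [ 0.635 -0.773] ang -50.6 ext -68.9 55.3
disc 0.83 592
disc 0.18 531
 c [610.9 232.5] ax [0.899 0.437] ang 25.9 ext -74.8 45.9
fork 0.73 508
 c [451.   64.5] ax [ 0.578 -0.816] ang -54.7 ext -68.1 53.2
```

View pics/topz.png

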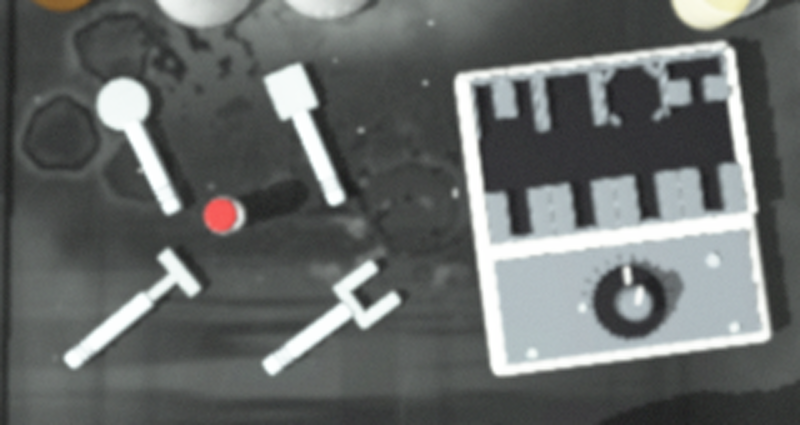

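The zoomed view shows the pockets from left to right: fork, blade, disc, tee. The knob pointer is at about (640,295) and the ring mark at (627,275). The stud is at (583,307).

```bash
cat >> h.py <<'E'
def phi(st):
    M=R.from_rotvec(st['tcp_rot']).as_matrix();return np.degrees(np.arctan2(M[1,0],M[0,0]))
def plan(target,ph=None,st=None):
    """total shift in tool axes (cm) and turn(deg) to reach target; tool yaw fixed to the start yaw"""
    st=st or arm.read_state();M=R.from_rotvec(st['tcp_rot']).as_matrix()
    d=M.T@(np.array(target)-st['tcp_pos'])/10
    p=phi(st);tr=None if ph is None else -((ph-p+180)%360-180)
    print('tcp',np.round(st['tcp_pos'],1),'phi',round(p,2),'q6',round(st['q'][5],2),'tool tilt',np.round(M[:,2],3),'clock',round(st['clock'],2),'w',round(st['width'],1),'F',np.round(st['force'],1))
    print('shift cm',np.round(d,2),'turn',None if tr is None else round(tr,2))
E
python3 - <<'E'
from h import *
st=arm.read_state()
print(phi(st), np.degrees(st['q'][[0,5]]))
plan((470,-210,225),97)
s=arm.snapshot('top');T=ctw(s)
r=arm.cut_out(s,'steriliser')
m=r[0]['mask']
# housing top height
for uv in [(345,300),(385,275),(430,240),(350,250),(335,225),(430,300)]:print(uv,px2w(s,uv,T).round(1))
c,_=cv2.findContours(m.astype(np.uint8),cv2.RETR_EXTERNAL,cv2.CHAIN_APPROX_NONE)
c=max(c,key=cv2.contourArea)[:,0,:]
P=np.array([px2w(s,p,T,z=30)[:2] for p in c]).astype(np.float32)
print(cv2.minAreaRect(P))
E
```

```text
-69.44476933735827 [-79.41868611  -9.9739413 ]
tcp [ 228.2 -608.6  222.4] phi -69.44 q6 -0.17 tool tilt [-0.  0. -1.] clock 1.05 w 93.9 F [ 0.8  0.  -0.2]
shift cm [-28.83 -36.63  -0.26] turn -166.44
(345, 300) [466.7 -83.5  33.7]
(385, 275) [ 517.7 -168.1   32.1]
(430, 240) [ 590.3 -264.1   34.6]
(350, 250) [570.4 -95.5  32.5]
(335, 225) [623.4 -64.9  30.1]
(430, 300) [ 465.  -261.5   31.5]
((544.2193603515625, -170.80404663085938), (257.82611083984375, 240.53956604003906), 6.336955547332764)
```

```bash
cat >> h.py <<'E'
def rows(target,ph=None,n=None,c=0,step=6.0):
    st=arm.read_state();M=R.from_rotvec(st['tcp_rot']).as_matrix();p=phi(st)
    d=(np.array(target)-st['tcp_pos'])/10
    tr=0 if ph is None else -((ph-p+180)%360-180)
    n=n or int(max(1,np.ceil(np.linalg.norm(d)/step),np.ceil(abs(tr)/10.5)))
    plan(target,ph,st)
    for i in range(n):
        a=R.from_euler('z',tr*i/n,degrees=True).as_matrix()
        print([c]+list(np.round((M@a).T@d/n,2))+[round(tr/n,1)])
E
python3 -c "
from h import *
rows((465,-179,210),-105)"
```

```text
tcp [ 228.2 -608.6  222.4] phi -69.44 q6 -0.17 tool tilt [-0.  0. -1.] clock 1.15 w 94.2 F [-0.1  1.  -0.8]
shift cm [-31.91 -37.25   1.24] turn 35.56
[0, np.float64(-3.55), np.float64(-4.14), np.float64(0.14), np.float64(4.0)]
[0, np.float64(-3.82), np.float64(-3.89), np.float64(0.14), np.float64(4.0)]
[0, np.float64(-4.08), np.float64(-3.61), np.float64(0.14), np.float64(4.0)]
[0, np.float64(-4.32), np.float64(-3.32), np.float64(0.14), np.float64(4.0)]
[0, np.float64(-4.54), np.float64(-3.02), np.float64(0.14), np.float64(4.0)]
[0, np.float64(-4.74), np.float64(-2.7), np.float64(0.14), np.float64(4.0)]
[0, np.float64(-4.91), np.float64(-2.36), np.float64(0.14), np.float64(4.0)]
[0, np.float64(-5.06), np.float64(-2.02), np.float64(0.14), np.float64(4.0)]
[0, np.float64(-5.19), np.float64(-1.67), np.float64(0.14), np.float64(4.0)]
```

carry_out --pt "0 -3.5 -4.1 0.1 4" --pt "0 -3.8 -3.9 0.1 4" --pt "0 -4.1 -3.6 0.1 4" --pt "0 -4.3 -3.3 0.1 4" --pt "0 -4.5 -3 0.1 4"

```text
clock: 1.78
tcp_pos: [362.8, -368.6, 217.5]
tcp_rot: [2.212, -2.23, 0.004]
force: [-0.0, 0.3, -0.1]
width: 94.0
```

carry_out --pt "0 -4.7 -2.7 0.1 4" --pt "0 -4.9 -2.4 0.1 4" --pt "0 -5.1 -2 0.1 4" --pt "0 -5.2 -1.7 0.1 4" --pt "0 0 0 0 0"

```text
clock: 2.4
tcp_pos: [477.8, -171.6, 214.4]
tcp_rot: [-1.872, 2.521, -0.009]
force: [0.4, -1.0, -0.6]
width: 94.2
```

```bash
python3 - <<'E'
from h import *
rows((465,-179,210),-105)
st=arm.read_state();s=arm.snapshot('wrist');T=ctw(s,st);save(s,'w1.png')
for l in ['knob_top','ring_mark']:
    for d in arm.tip_of(s,l)[:2]:print(l,round(d['p'],2),np.round(d['uv'],1),np.round(px2w(s,d['uv'],T),1))
E
```

```text
tcp [ 477.8 -171.6  214.4] phi -106.8 q6 1.3 tool tilt [ 0.004 -0.004 -1.   ] clock 2.4 w 94.2 F [ 0.4 -1.  -0.6]
shift cm [1.08 1.01 0.44] turn -1.8
[0, np.float64(1.08), np.float64(1.01), np.float64(0.44), np.float64(-1.8)]
knob_top 0.59 [335.5 242.8] [ 464.9 -177.1   73.5]
```

View pics/w1.png

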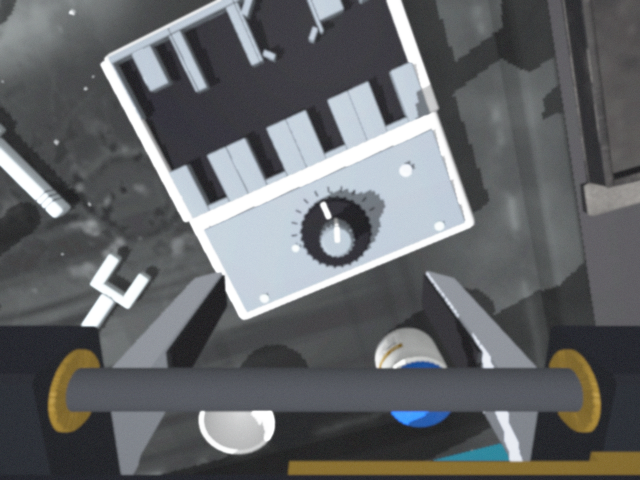

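The wrist view shows the knob at (336,240), the mark at (325,210) and the pointer running from (337,230) upwards. I'll measure the knob centre from depth and both angles by rectifying the picture.

```bash
cat >> h.py <<'E'
def cloud(s,T):
    v,u=np.mgrid[0:480,0:640];d=s['depth']
    p=np.stack([(u-s['cx'])/s['fx']*d,(v-s['cy'])/s['fy']*d,d],-1)
    return p@T[:3,:3].T+T[:3,3]
def rectify(s,T,c,z,half,scale):
    """metric top view, at plane z, image up=+x world, left=+y"""
    n=int(2*half*scale);i=np.arange(n)
    X=c[0]+half-i[:,None]/scale+0*i[None];Y=c[1]+half-i[None]/scale+0*i[:,None]
    W=np.stack([X,Y,np.full_like(X,z),np.ones_like(X)],-1)@np.linalg.inv(T).T
    mu=(W[...,0]/W[...,2]*s['fx']+s['cx']).astype(np.float32);mv=(W[...,1]/W[...,2]*s['fy']+s['cy']).astype(np.float32)
    return cv2.remap(s['color'],mu,mv,cv2.INTER_CUBIC)
E
cat > knob.py <<'E'
from h import *
import sys
st=arm.read_state();s=arm.snapshot('wrist');T=ctw(s,st)
C=cloud(s,T);g=np.array(eval(sys.argv[2]) if len(sys.argv)>2 else [465,-178.])
near=np.hypot(C[...,0]-g[0],C[...,1]-g[1])<45
m=near&(C[...,2]>68)&(C[...,2]<85)
P=C[m];print('n',m.sum(),'top z',np.median(P[:,2]))
(c,r)=cv2.minEnclosingCircle(P[:,:2].astype(np.float32));print('circle',c,r,'mean',P[:,:2].mean(0))
zt=np.median(P[:,2])
rz=near&(C[...,2]>40)&(C[...,2]<54);print('ring z',np.median(C[rz][:,2]),'panel z',np.median(C[near&(C[...,2]<40)][:,2]))
a=rectify(s,T,c,zt,25,8);b=rectify(s,T,c,zt-26,40,5)
cv2.imwrite('pics/'+sys.argv[1],np.hstack([a,b])[:,:,::-1])
E
python3 knob.py k1.png
```

```text
n 847 top z 72.945775408658
circle (466.0312805175781, -178.22293090820312) 13.934486389160156 mean [ 466.57488739 -178.47729485]
ring z 47.08212423885857 panel z 35.22122542778328
```

View pics/k1.png

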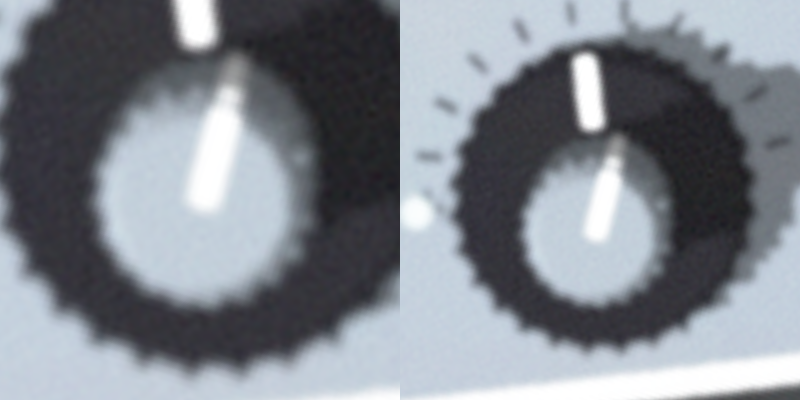

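```bash
python3 -c "
from h import *
rows((466.2,-178.1,100),-107)"
```

```text
tcp [ 476.4 -175.3  214.4] phi -107.16 q6 1.3 tool tilt [ 0.004 -0.004 -1.   ] clock 2.6 w 94.1 F [-0.3  0.3 -0.4]
shift cm [ 0.53  0.95 11.44] turn -0.16
[0, np.float64(0.27), np.float64(0.48), np.float64(5.72), np.float64(-0.1)]
[0, np.float64(0.27), np.float64(0.48), np.float64(5.72), np.float64(-0.1)]
```

carry_out --pt "0 0.2 0.4 3.5 0" --pt "0 0.2 0.3 4.0 0" --pt "0 0.1 0.2 3.0 0" --pt "0 0 0 0.5 0" --pt "0 0 0 0 0"

```text
clock: 3.22
tcp_pos: [465.7, -185.4, 104.0]
tcp_rot: [-1.851, 2.536, -0.018]
force: [0.9, 0.6, -0.1]
width: 94.0
```

```bash
python3 knob.py k2.png; python3 -c "
from h import *
rows((466.2,-178.1,71),-107)"
```

```text
n 1949 top z 72.99481852010697
circle (465.7793884277344, -178.49969482421875) 14.140547752380371 mean [ 466.98996175 -178.67549139]
ring z 47.113770437185494 panel z 35.24325482634846
tcp [ 465.9 -185.5  104.3] phi -107.76 q6 1.28 tool tilt [ 0.009 -0.008 -1.   ] clock 3.27 w 93.8 F [-0.5  0.4 -0.1]
shift cm [-0.73  0.23  3.33] turn -0.76
[0, np.float64(-0.73), np.float64(0.23), np.float64(3.33), np.float64(-0.8)]
```

View pics/k2.png

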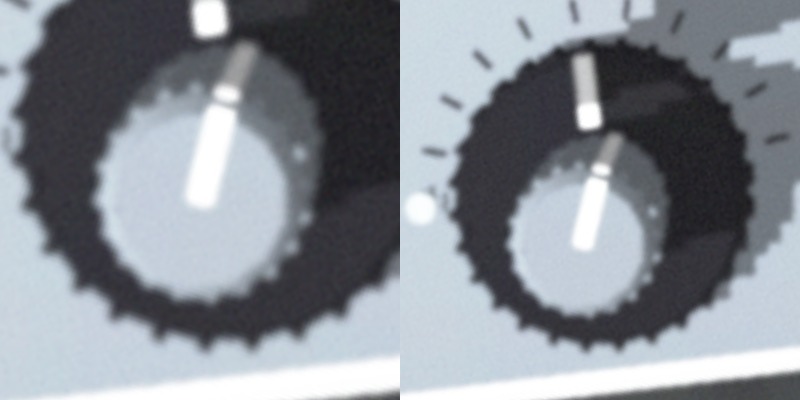

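carry_out --pt "0 -0.7 0.2 0.5 0" --pt "0 0 0 0 0" --pt "0 0 0 0 0"

```text
clock: 3.65
tcp_pos: [467.9, -178.8, 101.8]
tcp_rot: [-1.85, 2.534, -0.026]
force: [-1.2, 0.2, 0.3]
width: 93.8
```

```bash
python3 -c "
from h import *
rows((465.9,-178.3,71),-107)"
```

```text
tcp [ 467.9 -178.8  101.8] phi -107.75 q6 1.29 tool tilt [ 0.013 -0.011 -1.   ] clock 3.65 w 93.8 F [-1.2  0.2  0.3]
shift cm [-0.01  0.26  3.08] turn -0.75
[0, np.float64(-0.01), np.float64(0.26), np.float64(3.08), np.float64(-0.8)]
```

carry_out --pt "0 0 0.26 3.1 0" --pt "0 0 0 0 0"

```text
clock: 3.9
tcp_pos: [466.7, -178.6, 71.5]
tcp_rot: [-1.85, 2.533, -0.03]
force: [0.6, 0.1, -0.1]
width: 94.1
```

```bash
python3 -c "
from h import *
rows((465.9,-178.3,71),-107)"
```

```text
tcp [ 466.7 -178.6   71.5] phi -107.72 q6 1.29 tool tilt [ 0.015 -0.013 -1.   ] clock 3.9 w 94.1 F [ 0.6  0.1 -0.1]
shift cm [-0.    0.09  0.04] turn -0.72
[0, np.float64(-0.0), np.float64(0.09), np.float64(0.04), np.float64(-0.7)]
```

carry_out --pt "1 0 0 0 0" --pt "1 0 0 0 0" --pt "1 0 0 0 0" --newtons 15

```text
clock: 4.28
tcp_pos: [468.7, -179.7, 74.5]
tcp_rot: [-1.849, 2.531, -0.037]
force: [0.1, 0.8, 0.1]
width: 67.6
```

```bash
python3 -c "
from h import *
rows((465.9,-178.3,71),-107)"
```

```text
tcp [ 468.7 -179.7   74.5] phi -107.7 q6 1.29 tool tilt [ 0.019 -0.015 -1.   ] clock 4.28 w 67.6 F [0.1 0.8 0.1]
shift cm [-0.06  0.32  0.34] turn -0.7
[0, np.float64(-0.06), np.float64(0.32), np.float64(0.34), np.float64(-0.7)]
```

carry_out --pt "1 0 0.35 0.4 0" --pt "1 0 0.07 0.1 0" --pt "1 0 0.07 0.1 0"

```text
clock: 4.65
tcp_pos: [464.2, -178.5, 68.7]
tcp_rot: [-1.849, 2.531, -0.039]
force: [0.3, -0.8, 0.0]
width: 37.4
```

```bash
python3 -c "
from h import *
rows((465.9,-178.3,71),-107)"
```

```text
tcp [ 464.2 -178.5   68.7] phi -107.71 q6 1.29 tool tilt [ 0.02  -0.016 -1.   ] clock 4.65 w 37.4 F [ 0.3 -0.8  0. ]
shift cm [-0.07 -0.16 -0.23] turn -0.71
[0, np.float64(-0.07), np.float64(-0.16), np.float64(-0.23), np.float64(-0.7)]
```

carry_out --pt "1 -0.05 -0.15 -0.2 0" --pt "1 0 0 0 0"

```text
clock: 4.9
tcp_pos: [465.5, -178.7, 70.6]
tcp_rot: [-1.85, 2.532, -0.038]
force: [-2.0, -2.5, 0.5]
width: 26.0
```

```bash
python3 -c "
from h import *
rows((465.9,-178.3,71),-107)
print(arm.read_state()['wrist_torque'])"
```

```text
tcp [ 465.5 -178.7   70.6] phi -107.7 q6 1.29 tool tilt [ 0.019 -0.016 -1.   ] clock 4.9 w 26.0 F [-2.  -2.5  0.5]
shift cm [-0.05 -0.03 -0.04] turn -0.7
[0, np.float64(-0.05), np.float64(-0.03), np.float64(-0.04), np.float64(-0.7)]
[-0.23852918  0.21961102  0.03413874]
```

carry_out --pt "1 0 0 0 -10" --pt "1 0 0 0 -10" --pt "1 0 0 0 -10"

```text
clock: 5.28
tcp_pos: [465.4, -179.1, 70.6]
tcp_rot: [2.461, -1.951, 0.039]
force: [0.3, -0.9, -1.6]
width: 25.6
```

```bash
python3 -c "
from h import *
rows((465.7,-178.5,71),-107)
print(arm.read_state()['wrist_torque'])"
```

```text
tcp [ 465.4 -179.1   70.6] phi -76.81 q6 0.75 tool tilt [ 0.019 -0.016 -1.   ] clock 5.28 w 25.6 F [ 0.3 -0.9 -1.6]
shift cm [-0.05 -0.04 -0.04] turn 30.19
[0, np.float64(-0.02), np.float64(-0.01), np.float64(-0.01), np.float64(10.1)]
[0, np.float64(-0.02), np.float64(-0.01), np.float64(-0.01), np.float64(10.1)]
[0, np.float64(-0.02), np.float64(-0.01), np.float64(-0.01), np.float64(10.1)]
[-0.09648637  0.08355749 -0.00170804]
```

carry_out --pt "1 0 0 0 -10" --pt "1 0 0 0 -10" --pt "1 0 0 0 -10" --pt "1 0 0 0 -10" --pt "1 0 0 0 -10"

```text
clock: 5.9
tcp_pos: [465.8, -179.7, 70.6]
tcp_rot: [3.055, -0.683, 0.036]
force: [1.1, -0.5, -1.7]
width: 25.8
```

carry_out --pt "1 0 0 0 -10" --pt "1 0 0 0 -10" --pt "1 0 0 0 -7"

```text
clock: 6.28
tcp_pos: [466.2, -179.8, 70.6]
tcp_rot: [3.124, 0.074, 0.031]
force: [-0.1, -1.7, -0.4]
width: 25.6
```

```bash
python3 -c "
from h import *
rows((465.7,-178.5,71),0)
print(arm.read_state()['wrist_torque'])
"
```

```text
tcp [ 466.2 -179.8   70.6] phi 2.71 q6 -0.64 tool tilt [ 0.021 -0.016 -1.   ] clock 6.28 w 25.6 F [-0.1 -1.7 -0.4]
shift cm [-0.05 -0.14 -0.04] turn 2.71
[0, np.float64(-0.05), np.float64(-0.14), np.float64(-0.04), np.float64(2.7)]
[-0.04984297 -0.01117616 -0.02132806]
```

carry_out --pt "1 0 0 0 -6" --pt "1 0 0 0 -4" --pt "1 0 0 0 -2"

```text
clock: 6.65
tcp_pos: [466.1, -178.8, 70.5]
tcp_rot: [3.1, 0.407, 0.028]
force: [-1.3, 2.1, 1.0]
width: 25.7
```

```bash
python3 -c "
from h import *
rows((465.7,-178.5,71),0,n=1)
print(arm.read_state()['wrist_torque'])
"; python3 knob.py k3.png
```

```text
tcp [ 466.1 -178.8   70.5] phi 14.97 q6 -0.86 tool tilt [ 0.02  -0.012 -1.   ] clock 6.65 w 25.7 F [-1.3  2.1  1. ]
shift cm [-0.03 -0.04 -0.05] turn 14.97
[0, np.float64(-0.03), np.float64(-0.04), np.float64(-0.05), np.float64(15.0)]
[ 0.24191597  0.160423   -0.26715199]
n 3741 top z 73.26964868590869
circle (463.0615234375, -169.478759765625) 24.906152725219727 mean [ 464.67184394 -175.19094948]
ring z 47.08521106200243 panel z 35.25752593013601
```

View pics/k3.png

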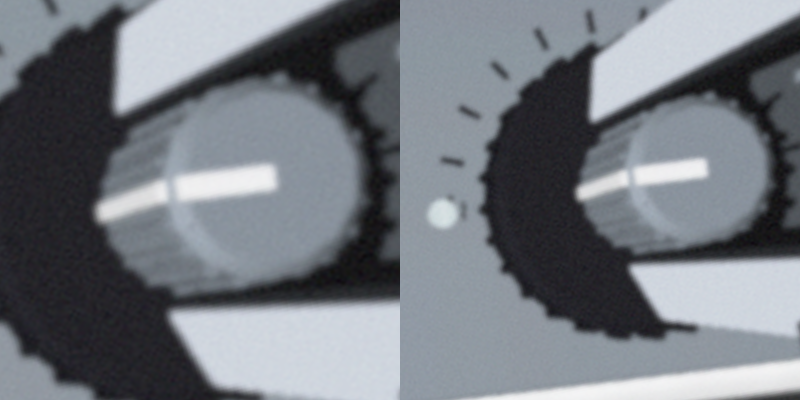

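The knob now points left at the stud, and the torque rise (0.27 N m) shows it is on its stop. I'll release it and lift.

carry_out --pt "0 0 0 0 0" --pt "0 0 0 0 0" --pt "0 0 0 -5 0" --pt "0 0 0 -6 0" --pt "0 0 0 -4 0"

```text
clock: 7.32
tcp_pos: [461.4, -175.9, 220.9]
tcp_rot: [3.104, 0.407, 0.02]
force: [-0.0, 0.2, -1.0]
width: 72.3
```

```bash
python3 knob.py k4.png; python3 - <<'E'
from h import *
s=arm.snapshot('top');T=ctw(s)
for l in ['blade','tee','disc','fork']:
    for d in arm.tip_of(s,l+'_centre')[:1]:print(l,round(d['p'],2),np.round(d['uv'],1),np.round(px2w(s,d['uv'],T,z=14),1))
rows((540,0,250),-90)
E
```

```text
n 823 top z 72.99592167880331
circle (465.5421142578125, -178.62112426757812) 13.858610153198242 mean [ 465.2659973  -177.87787849]
ring z 47.13847899520107 panel z 35.259775034308404
blade 0.68 [262.8 237.5] [599.1  87.8  14. ]
tee 0.71 [188.  308.9] [450.2 243.8  14. ]
disc 0.6 [199.2 238.3] [598.1 222.1  14. ]
fork 0.63 [267.7 311.2] [443.8  77.5  14. ]
tcp [ 460.1 -175.1  216.2] phi 14.94 q6 -0.86 tool tilt [ 0.009 -0.006 -1.   ] clock 7.62 w 93.6 F [ 0.9  0.2 -0.4]
shift cm [ 12.26 -14.83  -3.4 ] turn 104.94
[0, np.float64(1.23), np.float64(-1.48), np.float64(-0.34), np.float64(10.5)]
[0, np.float64(0.94), np.float64(-1.68), np.float64(-0.34), np.float64(10.5)]
[0, np.float64(0.61), np.float64(-1.82), np.float64(-0.34), np.float64(10.5)]
[0, np.float64(0.27), np.float64(-1.9), np.float64(-0.34), np.float64(10.5)]
[0, np.float64(-0.08), np.float64(-1.92), np.float64(-0.34), np.float64(10.5)]
[0, np.float64(-0.43), np.float64(-1.88), np.float64(-0.34), np.float64(10.5)]
[0, np.float64(-0.76), np.float64(-1.77), np.float64(-0.34), np.float64(10.5)]
[0, np.float64(-1.07), np.float64(-1.6), np.float64(-0.34), np.float64(10.5)]
[0, np.float64(-1.35), np.float64(-1.38), np.float64(-0.34), np.float64(10.5)]
[0, np.float64(-1.57), np.float64(-1.11), np.float64(-0.34), np.float64(10.5)]
```

View pics/k4.png

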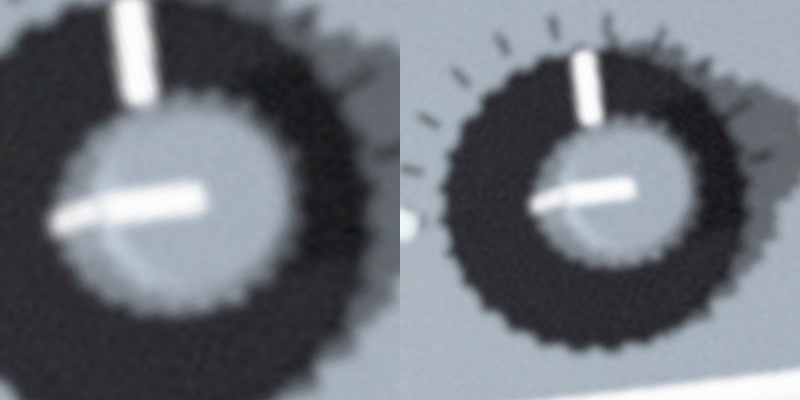

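The knob is off and the mark hasn't moved. Next I measure the tray.

```bash
cat > tray.py <<'E'
from h import *
import sys
st=arm.read_state();s=arm.snapshot('wrist');T=ctw(s,st);save(s,'raw_'+sys.argv[1])
cv2.imwrite('pics/'+sys.argv[1],rectify(s,T,(592,-165),35,125,3)[:,:,::-1])
C=cloud(s,T)
np.savez('tray.npz',C=C.astype(np.float32),col=s['color'],T=T,K=[s['fx'],s['fy'],s['cx'],s['cy']])
E
python3 -c "
from h import *
rows((560,-170,240),14)"
```

```text
tcp [ 460.1 -175.1  216.2] phi 14.94 q6 -0.86 tool tilt [ 0.009 -0.006 -1.   ] clock 7.62 w 93.6 F [ 0.9  0.2 -0.4]
shift cm [ 9.8   2.11 -2.29] turn 0.94
[0, np.float64(4.9), np.float64(1.05), np.float64(-1.14), np.float64(0.5)]
[0, np.float64(4.91), np.float64(1.01), np.float64(-1.14), np.float64(0.5)]
```

carry_out --pt "0 4 1 -0.5 10.3" --pt "0 4 0 -0.5 10.3" --pt "0 3 0 -0.5 10.3" --pt "0 0 0 -0.3 10.3" --pt "0 0 0 0 10.3"

```text
clock: 8.25
tcp_pos: [569.7, -172.2, 222.4]
tcp_rot: [-2.967, 1.03, 0.016]
force: [-0.0, 1.2, 0.1]
width: 93.4
```

carry_out --pt "0 0 0 0 10.3" --pt "0 0 0 0 10.3" --pt "0 0 0 0 10.3" --pt "0 0 0 0 10.3" --pt "0 0 0 0 4"

```text
clock: 8.88
tcp_pos: [564.9, -169.7, 208.8]
tcp_rot: [2.307, -2.118, -0.048]
force: [0.9, -0.2, 0.4]
width: 93.7
```

```bash
python3 -c "
from h import *
rows((560,-170,240),-84,n=1)"; python3 tray.py t1.png
```

```text
tcp [ 564.9 -169.7  208.8] phi -85.11 q6 1.0 tool tilt [-0.029  0.014 -0.999] clock 8.88 w 93.7 F [ 0.9 -0.2  0.4]
shift cm [-0.07  0.57 -3.1 ] turn -1.11
[0, np.float64(-0.07), np.float64(0.57), np.float64(-3.1), np.float64(-1.1)]
```

View pics/t1.png

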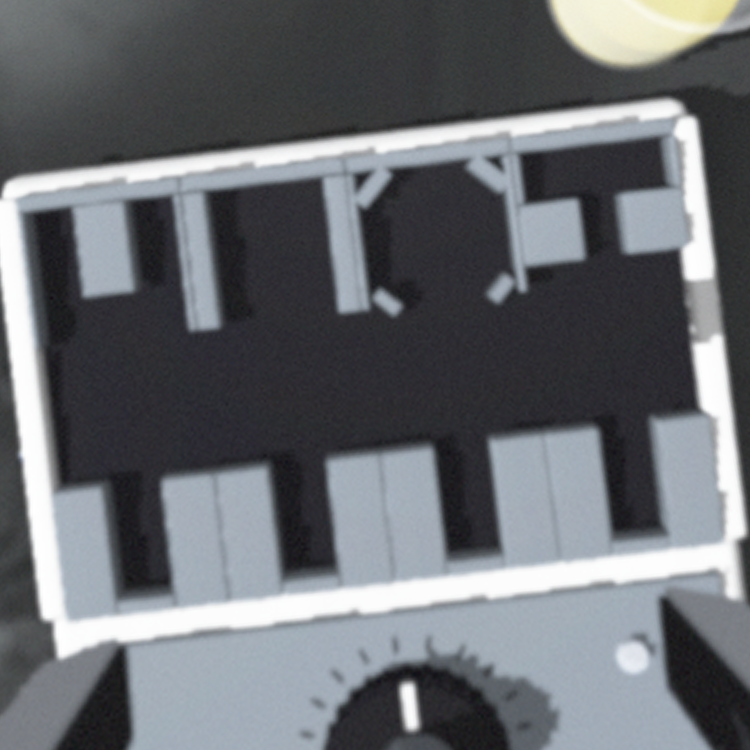

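The rectified tray view shows the pockets left to right as fork (105,250), blade (265,250), disc (435,240) and tee (600,225), with the tail slots at rows 470–590. I'll fit the tray pose to the depth data.

```bash
cat > fit.py <<'E'
import numpy as np
from scipy.optimize import differential_evolution
D=np.load('tray.npz');C=D['C'].reshape(-1,3).astype(float)
c0=np.array([592,-165.]);
m=(np.hypot(*(C[:,:2]-c0).T)<170)&(C[:,2]>5)&(C[:,2]<60);P=C[m]
h,e=np.histogram(P[:,2],bins=np.arange(10,50,1));print([(int(a),int(b)) for a,b in zip(e,h) if b>300])
zw=np.median(P[(P[:,2]>30)&(P[:,2]<38)][:,2]);zf=np.median(P[(P[:,2]<27)][:,2]);print('wall',zw,'floor',zf)
thr=(zw+zf)/2
order=['fork','blade','disc','tee'];off=[81,27,-27,-81]
def model(x,y):
    out=np.full(x.shape,np.nan)   # 1 wall 0 floor
    for n,o in zip(order,off):
        u=x;v=y-o;i=(np.abs(v)<27)&(np.abs(u)<70)
        w=np.ones(x.shape)
        w[(np.abs(u)<23)]=0
        w[(np.abs(v)<9.5)&(u>-60.5)&(u<30.5)]=0
        if n=='blade':w[(np.abs(v)<19.5)&(u>23.5)&(u<68.5)]=0
        if n=='disc':w[np.hypot(u-44,v)<24.5]=0
        if n=='tee':
            w[(np.abs(v)<7)&(u>23)&(u<66)]=0;w[(np.abs(v)<24.5)&(u>51.5)&(u<68.5)]=0
        if n=='fork':
            w[(np.abs(v)<24.5)&(u>23.5)&(u<68.5)&~((np.abs(v)<8.5)&(u>36))]=0
        out[i]=w[i]
    return out
hi=(P[:,2]>thr)
def score(p):
    a=p[2];d=P[:,:2]-p[:2];x=d[:,0]*np.cos(a)+d[:,1]*np.sin(a);y=-d[:,0]*np.sin(a)+d[:,1]*np.cos(a)
    w=model(x,y);ok=~np.isnan(w)&~((x>25)&(np.abs(y+27)<27))
    return -((w[ok]==hi[ok])*2-1).sum()/1000
r=differential_evolution(score,[(575,605),(-180,-150),(0.05,0.18)],seed=1,tol=1e-6)
print(r.x,np.degrees(r.x[2]),r.fun, len(P)/1000)
a=r.x[2];Rm=np.array([[np.cos(a),-np.sin(a)],[np.sin(a),np.cos(a)]])
for n,o in zip(order,off):print(n,(r.x[:2]+Rm@[0,o]).round(1))
print('control',r.x[:2]+Rm@[-126,0],'centre',r.x[:2]+Rm@[-46,0])
E
python3 fit.py
```

```text
[(29, 705), (30, 1476), (31, 1727), (32, 1735), (33, 9424), (34, 17256), (35, 10813), (36, 2561), (37, 839), (38, 1178), (39, 1702), (40, 1696), (41, 685), (42, 1087), (43, 5176), (44, 7136), (45, 2257), (46, 768), (47, 984), (48, 316)]
wall 34.49814224243164 floor 22.041393280029297
[ 5.96922506e+02 -1.62801816e+02  1.17360022e-01] 6.724233937001909 9.462 71.218
fork [587.4 -82.4]
blade [ 593.8 -136. ]
disc [ 600.1 -189.6]
tee [ 606.4 -243.2]
control [ 471.78923273 -177.55525648] centre [ 551.2389298  -168.18799247]
```

```bash
sed -i "s/^thr=.*/thr=39/" fit.py; python3 fit.py
```

```text
[(29, 705), (30, 1476), (31, 1727), (32, 1735), (33, 9424), (34, 17256), (35, 10813), (36, 2561), (37, 839), (38, 1178), (39, 1702), (40, 1696), (41, 685), (42, 1087), (43, 5176), (44, 7136), (45, 2257), (46, 768), (47, 984), (48, 316)]
wall 34.49814224243164 floor 22.041393280029297
[ 5.90862737e+02 -1.63341124e+02  1.19594200e-01] 6.8522429390076045 -36.028 71.218
fork [581.2 -82.9]
blade [ 587.6 -136.5]
disc [ 594.1 -190.1]
tee [ 600.5 -243.8]
control [ 465.76273807 -178.37409796] centre [ 545.19130873 -168.82935267]
```

Floor z is 34 and the wall tops are at 44. The fitted control axis (465.8, −178.4) matches the knob I measured, so the tray fit is good, with a yaw of 6.85°. Next is the blade.

```bash
python3 -c "
from h import *
rows((585,86,200),-68,n=5)"
```

```text
tcp [ 564.6 -169.6  208.5] phi -85.17 q6 1.0 tool tilt [-0.029  0.014 -0.999] clock 8.93 w 94.1 F [-0.2  0.1 -0.9]
shift cm [-25.28  -4.22   1.15] turn -17.17
[0, np.float64(-5.06), np.float64(-0.84), np.float64(0.23), np.float64(-3.4)]
[0, np.float64(-5.0), np.float64(-1.14), np.float64(0.23), np.float64(-3.4)]
[0, np.float64(-4.92), np.float64(-1.44), np.float64(0.23), np.float64(-3.4)]
[0, np.float64(-4.82), np.float64(-1.73), np.float64(0.23), np.float64(-3.4)]
[0, np.float64(-4.71), np.float64(-2.02), np.float64(0.23), np.float64(-3.4)]
```

carry_out --pt "0.5 -5 -0.8 0.1 -3.4" --pt "0.5 -5 -1.1 0.1 -3.4" --pt "0.5 -5 -1.4 0.1 -3.4" --pt "0.5 -4.8 -1.7 0.2 -3.4" --pt "0.5 -4.7 -2 0.2 -3.4"

```text
clock: 9.55
tcp_pos: [579.3, 90.0, 195.3]
tcp_rot: [2.6, -1.745, -0.071]
force: [0.9, 0.2, 0.3]
width: 48.4
```

```bash
cat > inst.py <<'E'
from h import *
import sys
def measure(n,s,T,zt=11):
    out=[]
    tp=arm.tip_of(s,n+'_centre')
    for d in tp[:2]:out.append((round(d['p'],2),px2w(s,d['uv'],T,z=14).round(1)))
    print(n,'tip_of',out)
    r=arm.cut_out(s,n)
    if not r: print('no mask');return
    m=r[0]['mask'];C=cloud(s,T)
    P=C[m];P=P[(P[:,2]>4)&(P[:,2]<24)]
    h=P[:,2]>11.5   # handle top at 14, head top lower/8..11
    # handle via depth: fit line through top points
    def rect(Q):
        (c,(w,l),a)=cv2.minAreaRect(Q[:,:2].astype(np.float32));return np.round(c,1),round(w,1),round(l,1),round(a,1)
    print(' p',round(r[0]['p'],2),'n',len(P),'all rect',rect(P))
    c=P[:,:2].mean(0);w,V=np.linalg.eigh(np.cov((P[:,:2]-c).T));ax=V[:,1];l=V[:,0]
    t=(P[:,:2]-c)@ax;q=(P[:,:2]-c)@l
    if np.abs(q[t>np.median(t)]).mean()<np.abs(q[t<np.median(t)]).mean():ax=-ax;t=-t
    t0,t1=np.percentile(t,[.3,99.7]);
    # handle only: from tail to tail+80
    k=(t<t0+80)
    Q=P[k][:,:2];cc=Q.mean(0);w,V=np.linalg.eigh(np.cov((Q-cc).T));a2=V[:,1];a2=a2*np.sign(a2@ax)
    nrm=np.array([-a2[1],a2[0]])
    tt=(P[:,:2]-cc)@a2;t0,t1=np.percentile(tt,[.3,99.7]);qq=(Q-cc)@nrm
    lo,hi=np.percentile(qq,[1,99])
    cen=cc+a2*((t0+58+t1-66)/2)+nrm*(lo+hi)/2
    print(' len',round(t1-t0,1),'width',round(hi-lo,1),'centre',cen.round(1),'yaw',np.degrees(np.arctan2(a2[1],a2[0])).round(2),'ztop',np.percentile(P[:,2],90).round(1))
    return cen,np.degrees(np.arctan2(a2[1],a2[0])),m
if __name__=='__main__':
    n=sys.argv[1]
    st=arm.read_state();s=arm.snapshot(sys.argv[3] if len(sys.argv)>3 else 'wrist');T=ctw(s,st)
    r=measure(n,s,T)
    im=s['color'].copy()
    if r is not None:
        c,_=cv2.findContours(r[2].astype(np.uint8),0,2);cv2.drawContours(im,c,-1,(255,0,0),1)
        a=np.radians(r[1]);
        for k in [-58,0,66]:
            u=w2px(s,[r[0][0]+k*np.cos(a),r[0][1]+k*np.sin(a),14],T);cv2.circle(im,(int(u[0]),int(u[1])),3,(0,255,0),-1)
    cv2.imwrite('pics/'+sys.argv[2],im[:,:,::-1])
    plan((r[0][0],r[0][1],19),r[1]-90)
E
python3 inst.py blade b1.png
```

```text
blade tip_of [(0.59, array([605.8,  85.8,  14. ]))]
 p 0.93 n 3518 all rect (array([606.8,  87.4]), 123.2, 33.9, 22.4)
 len 122.0 width 13.6 centre [603.8  85.9] yaw 22.93 ztop 15.6
tcp [579.1  90.3 195.2] phi -67.68 q6 1.13 tool tilt [-0.044  0.017 -0.999] clock 9.7 w 47.2 F [ 0.  -0.1  0.4]
shift cm [ 1.92 -2.71 17.49] turn -0.62
```

View pics/b1.png

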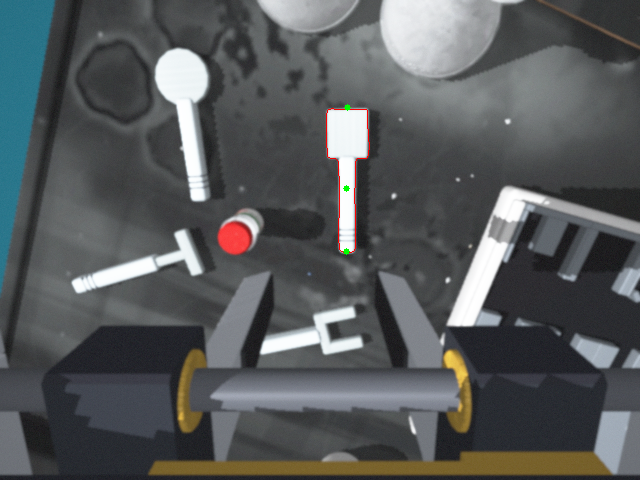

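The mask and fitted points sit on the blade; its centre is at (347,188). I'll descend.

carry_out --pt "0.5 0.6 -0.8 4 0" --pt "0.5 0.5 -0.7 4 0" --pt "0.5 0.5 -0.7 4 -0.6" --pt "0.5 0 0 0 0" --pt "0.5 0 0 0 0"

```text
clock: 10.32
tcp_pos: [600.4, 80.5, 69.6]
tcp_rot: [2.605, -1.733, -0.074]
force: [0.6, 0.4, 0.6]
width: 47.2
```

```bash
python3 -c "
from h import *
plan((603.8,85.9,19),-67.1)";python3 inst.py blade b2.png
```

```text
tcp [600.4  80.5  69.6] phi -67.29 q6 1.11 tool tilt [-0.046  0.016 -0.999] clock 10.32 w 47.2 F [0.6 0.4 0.6]
shift cm [-0.2  -0.7   5.04] turn -0.19
blade tip_of [(0.59, array([606.1,  87.4,  14. ]))]
 p 0.6 n 3073 all rect (array([469.4,  56.4]), 39.3, 79.3, 26.9)
 len 76.0 width 37.4 centre [462.   57.9] yaw -51.16 ztop 15.1
tcp [600.6  81.   70.1] phi -67.24 q6 1.11 tool tilt [-0.045  0.016 -0.999] clock 10.47 w 46.7 F [-0.7  0.3 -0.2]
shift cm [-3.07 13.48  5.69] turn 73.92
```

View pics/b2.png

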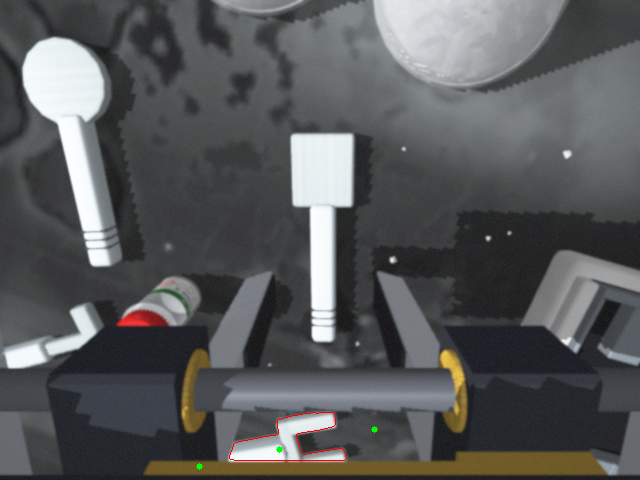

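The mask in this view landed on the fork, so I discard it. The earlier fit and tip_of both put the blade at (604–606, 86–87), and the handle at column 322 lies centred between the fingers.

carry_out --pt "0.5 -0.1 -0.4 2.5 0" --pt "0.5 -0.1 -0.3 2.2 0" --pt "0.5 0 0 0 0"

```text
clock: 10.85
tcp_pos: [607.1, 86.5, 26.0]
tcp_rot: [2.61, -1.734, -0.062]
force: [0.3, 0.2, 0.1]
width: 47.0
```

```bash
python3 -c "
from h import *
plan((604,86,19.5),-67.1)"
```

```text
tcp [607.1  86.5  26. ] phi -67.21 q6 1.11 tool tilt [-0.037  0.015 -0.999] clock 10.85 w 47.0 F [0.3 0.2 0.1]
shift cm [-0.06  0.29  0.66] turn -0.11
```

carry_out --pt "0.6 0 0.25 0.6 0" --pt "1 0 0 0.05 0" --pt "1 0 0 0.05 0" --pt "1 0 0 0.05 0" --newtons 30

```text
clock: 11.35
tcp_pos: [606.0, 85.4, 20.7]
tcp_rot: [2.612, -1.735, -0.056]
force: [-0.3, 0.1, 0.3]
width: 13.6
```

```bash
python3 -c "
from h import *
plan((604,86,19.5),-67.1)"
```

```text
tcp [606.   85.4  20.7] phi -67.19 q6 1.11 tool tilt [-0.033  0.015 -0.999] clock 11.35 w 13.6 F [-0.3  0.1  0.3]
shift cm [-0.13  0.16  0.12] turn -0.09
```

carry_out --pt "1 0 0 0 0" --pt "1 0 0 -2 0" --pt "1 0 0 -4 0" --pt "1 0 0 -4 0" --pt "1 0 0 0 0"

```text
clock: 11.98
tcp_pos: [610.1, 83.8, 127.1]
tcp_rot: [2.613, -1.735, -0.053]
force: [0.5, -0.3, -1.3]
width: 13.8
```

```bash
python3 - <<'E'
from h import *
rows((586,-136,125),-83.15,n=5,c=1)
s=arm.snapshot('wrist');save(s,'b3.png')
E
```

```text
tcp [610.1  83.8 127.1] phi -67.2 q6 1.11 tool tilt [-0.031  0.015 -0.999] clock 11.97 w 13.8 F [ 0.5 -0.3 -1.3]
shift cm [19.33 10.75 -0.05] turn 15.95
[1, np.float64(3.87), np.float64(2.15), np.float64(-0.01), np.float64(3.2)]
[1, np.float64(3.98), np.float64(1.93), np.float64(-0.01), np.float64(3.2)]
[1, np.float64(4.08), np.float64(1.71), np.float64(-0.01), np.float64(3.2)]
[1, np.float64(4.17), np.float64(1.48), np.float64(-0.01), np.float64(3.2)]
[1, np.float64(4.24), np.float64(1.24), np.float64(-0.01), np.float64(3.2)]
```

View pics/b3.png

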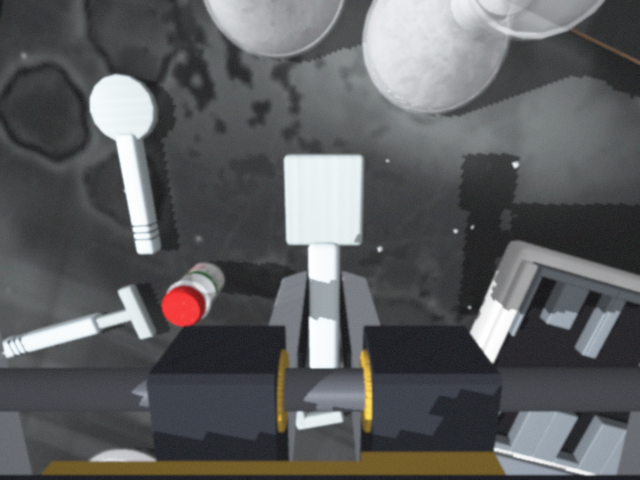

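The blade is held squarely, its head at columns 284–363 and rows 156–245. I'll measure its pose in the tool frame.

```bash
cat > held.py <<'E'
from h import *
import sys
def held():
    s=arm.snapshot('wrist');T=np.array(s['hand_eye']);C=cloud(s,T)
    m=(C[...,2]>-12)&(C[...,2]<22)&(np.abs(C[...,0])<30)&(C[...,1]<-14)&(C[...,1]>-90)
    P=C[m]
    sg=1
    tip=np.percentile(-P[:,1],99.7)
    H=P[(P[:,1]<-20)&(P[:,1]>-30+0)]  # handle part
    ys=np.arange(-26,-15,2.0);mid=[]
    for y in ys:
        q=P[np.abs(P[:,1]-y)<1.2][:,0]
        if len(q)>4: mid.append((y,(q.min()+q.max())/2,q.max()-q.min()))
    mid=np.array(mid)
    # head sym midline
    hm=[]
    for y in np.arange(-tip+3,-tip+36,2.0):
        q=P[np.abs(P[:,1]-y)<1.2][:,0]
        if len(q)>4: hm.append((y,(np.percentile(q,1)+np.percentile(q,99))/2))
    hm=np.array(hm)
    print('n',len(P),'tip ahead of TCP (tool -y)',round(tip,1),'=> grip offset along inst x',round(66-tip,1))
    print(' handle mids',mid.round(1).tolist())
    pts=np.vstack([hm,mid[:,:2]]) if len(mid) else hm
    a=np.polyfit(pts[:,0],pts[:,1],1);print(' midline x at y=0',a[1].round(2),'slope deg',np.degrees(np.arctan(a[0])).round(2),'head mids',hm[::4].round(1).tolist())
    print(' z top handle',np.median(P[P[:,1]>-26][:,2]).round(1),'z head',np.median(P[P[:,1]<-40][:,2]).round(1))
held()
E
python3 held.py
```

```text
n 7800 tip ahead of TCP (tool -y) 63.9 => grip offset along inst x 2.1
 handle mids [[-26.0, -1.1, 33.7], [-24.0, -1.1, 32.7], [-22.0, -1.3, 13.4], [-20.0, -1.3, 13.4], [-18.0, -1.4, 13.5], [-16.0, -1.3, 13.6]]
 midline x at y=0 -1.23 slope deg -0.04 head mids [[-60.9, -1.2], [-52.9, -1.4], [-44.9, -1.2], [-36.9, -1.4], [-28.9, -1.0]]
 z top handle 5.6 z head 7.2
```

carry_out --pt "1 3.9 2.1 0 3.2" --pt "1 4 1.9 0 3.2" --pt "1 4.1 1.7 0 3.2" --pt "1 4.2 1.5 0 3.2" --pt "1 4.2 1.2 0 3.2"

```text
clock: 12.7
tcp_pos: [576.4, -137.3, 109.0]
tcp_rot: [2.329, -2.073, -0.087]
force: [0.1, 0.8, -1.6]
width: 13.9
```

```bash
python3 -c "
from h import *
plan((587,-136.5,125),-83.15)"; python3 held.py
```

```text
tcp [ 576.4 -137.3  109. ] phi -83.39 q6 1.03 tool tilt [-0.056  0.021 -0.998] clock 12.7 w 13.9 F [ 0.1  0.8 -1.6]
shift cm [ 0.   -0.97 -1.65] turn -0.24
n 7786 tip ahead of TCP (tool -y) 63.6 => grip offset along inst x 2.4
 handle mids [[-26.0, -1.0, 33.8], [-24.0, -1.0, 32.7], [-22.0, -1.0, 13.9], [-20.0, -1.2, 13.4], [-18.0, -1.2, 13.5], [-16.0, -1.2, 13.5]]
 midline x at y=0 -1.14 slope deg -0.11 head mids [[-60.6, -1.1], [-52.6, -1.1], [-44.6, -1.1], [-36.6, -1.1], [-28.6, -1.1]]
 z top handle 5.6 z head 7.2
```

carry_out --pt "1 0 -0.9 -1 0" --pt "1 0 0 0 0" --pt "1 0 0 0 0" --pt "1 0 0 0 0" --pt "1 0 0 0 0"

```text
clock: 13.38
tcp_pos: [584.1, -137.9, 115.1]
tcp_rot: [2.324, -2.073, -0.095]
force: [-0.0, 1.3, -0.6]
width: 13.6
```

```bash
python3 -c "
from h import *
plan((587,-136.5,125),-83.15)"
```

```text
tcp [ 584.1 -137.9  115.1] phi -83.53 q6 1.04 tool tilt [-0.063  0.022 -0.998] clock 13.38 w 13.6 F [-0.   1.3 -0.6]
shift cm [-0.14 -0.25 -1.  ] turn -0.38
```

carry_out --pt "1 0 0 0 0" --pt "1 0 0 0 0" --pt "1 0 0 0 0" --pt "1 0 0 0 0" --pt "1 0 0 0 0"

```text
clock: 14.0
tcp_pos: [584.0, -137.6, 115.2]
tcp_rot: [2.324, -2.073, -0.095]
force: [1.2, -0.1, -1.1]
width: 13.8
```

```bash
python3 -c "
from h import *
plan((587,-136.5,125),-83.15)
st=arm.read_state();print(st['q'],st['qd'])"
```

```text
tcp [ 584.  -137.6  115.2] phi -83.5 q6 1.04 tool tilt [-0.063  0.021 -0.998] clock 14.0 w 13.8 F [ 1.2 -0.1 -1.1]
shift cm [-0.1  -0.25 -0.99] turn -0.35
[-0.41752969  0.28586478  1.71759143 -0.00620885  1.20423564  1.04135842] [-0.00088248 -0.00092224 -0.00178353 -0.00029442 -0.00046352 -0.00057241]
```

```bash
cat > place.py <<'E'
from h import *
import sys
# usage: name z offx offy [extra yaw]
POCK={'fork':(581.2,-82.9),'blade':(587.6,-136.5),'disc':(594.1,-190.1),'tee':(600.5,-243.8)}
def go(n,zc,ox,oy,oz=13.5,slope=0.0,flip=False,tilt=True):
    st=arm.read_state();M=R.from_rotvec(st['tcp_rot']).as_matrix()
    off=M@np.array([ox,oy,oz])
    p=POCK[n]
    tgt=np.array([p[0],p[1],zc])-off
    plan(tgt,(96.85 if flip else -83.15)+slope,st);print('target',tgt.round(1))
    return tgt
if __name__=='__main__':
    a=sys.argv;go(a[1],float(a[2]),float(a[3]),float(a[4]),slope=float(a[5]) if len(a)>5 else 0,flip=len(a)>6)
E
python3 place.py blade 80 -1.1 2.3
```

```text
tcp [ 584.  -137.6  115.2] phi -83.5 q6 1.04 tool tilt [-0.063  0.021 -0.998] clock 14.0 w 13.8 F [ 1.2 -0.1 -1.1]
shift cm [ 0.14 -0.81  2.14] turn -0.35
target [ 590.9 -137.6   93.3]
```

carry_out --pt "1 0.07 -0.4 1 -0.3" --pt "1 0.07 -0.4 1 0" --pt "1 0 0 0 0"

```text
clock: 14.38
tcp_pos: [591.0, -137.5, 92.7]
tcp_rot: [2.33, -2.066, -0.097]
force: [-0.4, -0.3, -1.8]
width: 13.5
```

```bash
python3 place.py blade 60 -1.1 2.3; python3 tray.py t2.png;python3 held.py
```

```text
tcp [ 591.  -137.5   92.7] phi -83.19 q6 1.04 tool tilt [-0.064  0.022 -0.998] clock 14.38 w 13.5 F [-0.4 -0.3 -1.8]
shift cm [ 0.06 -0.1   1.94] turn -0.04
target [ 590.9 -137.6   73.3]
n 7793 tip ahead of TCP (tool -y) 63.6 => grip offset along inst x 2.4
 handle mids [[-26.0, -1.0, 33.7], [-24.0, -1.0, 32.6], [-22.0, -1.3, 13.4], [-20.0, -1.2, 13.4], [-18.0, -1.3, 13.5], [-16.0, -1.2, 13.6]]
 midline x at y=0 -1.16 slope deg -0.11 head mids [[-60.6, -1.0], [-52.6, -1.3], [-44.6, -1.0], [-36.6, -1.1], [-28.6, -0.8]]
 z top handle 5.7 z head 7.2
```

View pics/raw_t2.png

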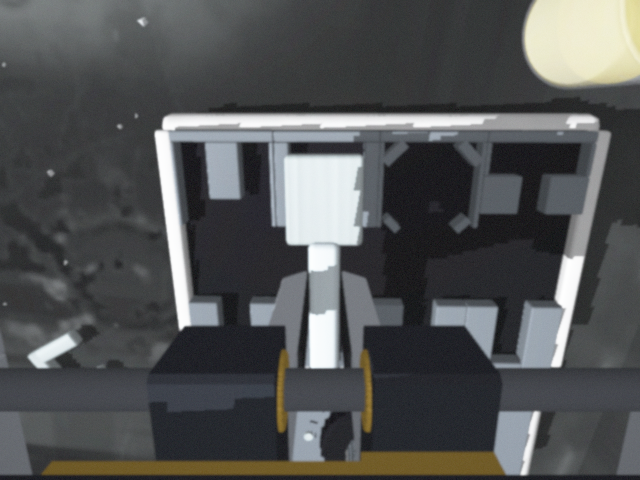

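The blade hovers over its own pocket between the walls at columns 280 and 370. I'll lower it.

carry_out --pt "1 0.06 -0.1 1 0" --pt "1 0 0 0.9 0" --pt "1 0 0 0 0"

```text
clock: 14.85
tcp_pos: [591.3, -137.9, 73.6]
tcp_rot: [2.33, -2.067, -0.094]
force: [-0.8, -0.0, -1.7]
width: 13.5
```

```bash
python3 place.py blade 42 -1.1 2.3
```

```text
tcp [ 591.3 -137.9   73.6] phi -83.19 q6 1.04 tool tilt [-0.062  0.021 -0.998] clock 14.85 w 13.5 F [-0.8 -0.  -1.7]
shift cm [ 0.02 -0.06  1.83] turn -0.04
target [ 590.8 -137.6   55.3]
```

carry_out --pt "1 0.02 -0.06 0.8 0" --pt "1 0 0 0.8 0" --pt "1 0 0 0.2 0"

```text
clock: 15.22
tcp_pos: [590.9, -137.7, 54.5]
tcp_rot: [2.33, -2.067, -0.093]
force: [-0.3, -0.6, -0.4]
width: 13.5
```

```bash
python3 place.py blade 41 -1.1 2.3;python3 held.py
```

```text
tcp [ 590.9 -137.7   54.5] phi -83.19 q6 1.04 tool tilt [-0.062  0.021 -0.998] clock 15.22 w 13.5 F [-0.3 -0.6 -0.4]
shift cm [-0.01  0.    0.02] turn -0.04
target [ 590.8 -137.6   54.3]
n 19443 tip ahead of TCP (tool -y) 79.2 => grip offset along inst x -13.2
 handle mids [[-26.0, 0.0, 59.9], [-24.0, 0.2, 59.6], [-22.0, -1.0, 58.1], [-20.0, 4.1, 51.7], [-18.0, -0.1, 59.7], [-16.0, -0.1, 59.7]]
 midline x at y=0 0.54 slope deg 0.78 head mids [[-76.2, 0.1], [-68.2, -0.1], [-60.2, 0.1], [-52.2, -0.9], [-44.2, -0.8]]
 z top handle 9.6 z head 7.5
```

Down with no contact force. I'll open to about 40 mm and rise.

carry_out --pt "0.58 0 0 0 0" --pt "0.58 0 0 0 0" --pt "0.58 0 0 0 0" --pt "0.58 0 0 -3 0" --pt "0.58 0 0 -5 0"

```text
clock: 15.9
tcp_pos: [593.6, -138.5, 132.8]
tcp_rot: [2.328, -2.065, -0.104]
force: [0.6, -0.6, 1.2]
width: 39.9
```

carry_out --pt "0.5 0 0 -5 0" --pt "0.5 0 0 -3 0" --pt "0.5 0 0 0 0"

```text
clock: 16.27
tcp_pos: [601.4, -141.3, 220.4]
tcp_rot: [2.331, -2.068, -0.09]
force: [0.1, 0.6, -0.8]
width: 47.3
```

```bash
cat > look.py <<'E'
from h import *
import sys
st=arm.read_state();s=arm.snapshot('wrist');T=ctw(s,st);save(s,'raw_'+sys.argv[1])
cv2.imwrite('pics/'+sys.argv[1],rectify(s,T,(592,-165),44,125,3)[:,:,::-1])
C=cloud(s,T);o=dict(fork=81,blade=27,disc=-27,tee=-81)
a=np.radians(6.85);c0=np.array([590.86,-163.34])
d=C[...,:2]-c0;x=d[...,0]*np.cos(a)+d[...,1]*np.sin(a);y=-d[...,0]*np.sin(a)+d[...,1]*np.cos(a)
for n in sys.argv[2:]:
    v=y-o[n]
    def zz(x0,x1,w=5):
        m=(x>x0)&(x<x1)&(np.abs(v)<w);return np.median(C[m][:,2]).round(1),np.round(np.percentile(C[m][:,2],[10,90]),1),m.sum()
    print(n,'tail z',zz(-55,-40),'mid',zz(-15,15),'head end',zz(56,64,8 if n!='tee' else 5))
    ch=(np.abs(x)<22)&(np.abs(v)<20)&(C[...,2]>43);P=np.stack([x[ch],v[ch]],1)
    if len(P)>20:
        ms=[]
        for b in np.arange(-20,21,4):
            q=P[np.abs(P[:,0]-b)<2][:,1]
            if len(q)>3:ms.append((b,(q.min()+q.max())/2))
        f=np.polyfit(*np.array(ms).T,1);print('  handle midline v at 0',f[1].round(2),'yaw err deg',np.degrees(np.arctan(f[0])).round(2))
plan((604,86,200),-67)
E
python3 look.py t3.png blade
```

```text
blade tail z (np.float64(48.3), array([47.5, 49.1]), np.int64(169)) mid (np.float64(48.2), array([47.4, 49.2]), np.int64(392)) head end (np.float64(45.3), array([44.3, 46.3]), np.int64(186))
  handle midline v at 0 2.41 yaw err deg 12.67
tcp [ 600.5 -140.9  218.5] phi -83.2 q6 1.04 tool tilt [-0.062  0.021 -0.998] clock 16.32 w 46.8 F [0.2 0.5 0.5]
shift cm [-22.43  -3.18   2.3 ] turn -16.2
```

View pics/t3.png

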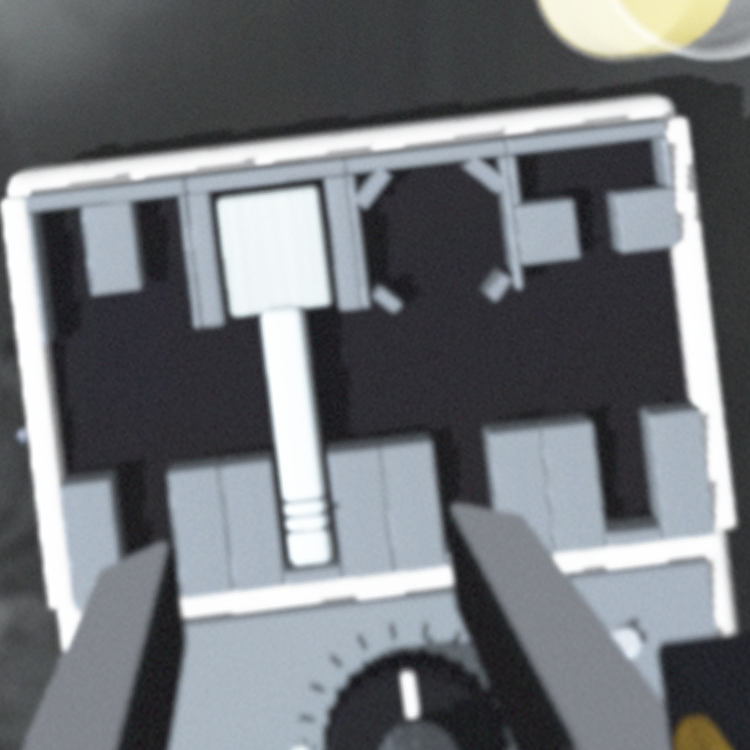

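The blade lies home; its handle top is at 48.2, where 48 is expected. Disc next.

```bash
sed -i 's/C\[...,2\]>43)/C[...,2]>46.3)/' look.py; python3 -c "
from h import *
rows((585,222,205),-64,n=9,c=.5)"
```

```text
tcp [ 600.5 -140.9  218.5] phi -83.2 q6 1.04 tool tilt [-0.062  0.021 -0.998] clock 16.32 w 46.8 F [0.2 0.5 0.5]
shift cm [-36.17  -2.89   2.21] turn -19.2
[0.5, np.float64(-4.02), np.float64(-0.32), np.float64(0.25), np.float64(-2.1)]
[0.5, np.float64(-4.0), np.float64(-0.47), np.float64(0.25), np.float64(-2.1)]
[0.5, np.float64(-3.98), np.float64(-0.62), np.float64(0.25), np.float64(-2.1)]
[0.5, np.float64(-3.96), np.float64(-0.77), np.float64(0.25), np.float64(-2.1)]
[0.5, np.float64(-3.93), np.float64(-0.91), np.float64(0.25), np.float64(-2.1)]
[0.5, np.float64(-3.89), np.float64(-1.06), np.float64(0.25), np.float64(-2.1)]
[0.5, np.float64(-3.85), np.float64(-1.2), np.float64(0.25), np.float64(-2.1)]
[0.5, np.float64(-3.8), np.float64(-1.35), np.float64(0.25), np.float64(-2.1)]
[0.5, np.float64(-3.75), np.float64(-1.49), np.float64(0.25), np.float64(-2.1)]
```

carry_out --pt "0.5 -4 -0.3 0.1 -2.1" --pt "0.5 -4 -0.5 0.1 -2.1" --pt "0.5 -4 -0.6 0.1 -2.1" --pt "0.5 -4 -0.8 0.1 -2.1" --pt "0.5 -3.9 -0.9 0.1 -2.1"

```text
clock: 16.95
tcp_pos: [586.4, 64.7, 205.6]
tcp_rot: [2.507, -1.843, -0.125]
force: [0.8, -0.3, -0.1]
width: 47.3
```

carry_out --pt "0.5 -3.9 -1.1 0.1 -2.1" --pt "0.5 -3.8 -1.2 0.1 -2.1" --pt "0.5 -3.8 -1.3 0.1 -2.1" --pt "0.5 -3.7 -1.5 0.1 -2.1" --pt "0.5 0 0 0 0"

```text
clock: 17.58
tcp_pos: [572.4, 231.7, 192.0]
tcp_rot: [2.635, -1.64, -0.153]
force: [-0.2, 0.2, -0.6]
width: 46.7
```

```bash
python3 inst.py disc d1.png
```

```text
disc tip_of [(0.93, array([596.9, 228.4,  14. ])), (0.38, array([463.6, 243.7,  14. ]))]
 p 0.81 n 3685 all rect (array([602.9, 223.7]), 120.9, 42.4, 34.5)
 len 120.1 width 13.7 centre [596.  227.3] yaw 25.7 ztop 15.7
tcp [573.4 229.  193. ] phi -64.2 q6 1.29 tool tilt [-0.1    0.023 -0.995] clock 17.73 w 47.3 F [-0.3  0.9 -0.2]
shift cm [ 2.26 -3.33 17.08] turn 0.09
```

View pics/d1.png

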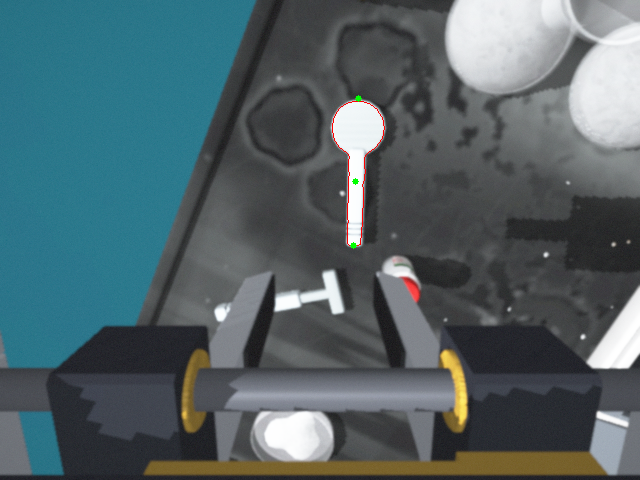

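Mask and axis sit on the spoon, its centre at (355,181). The tool tilt has grown to 0.10 rad, though, so I'll check which motions change it before going on.

carry_out --pt "0.5 0.6 -0.9 0 0" --pt "0.5 0.6 -0.9 0 0" --pt "0.5 0.5 -0.8 0 0" --pt "0.5 0.5 -0.8 0 0" --pt "0.5 0 0 0 0"

```text
clock: 18.35
tcp_pos: [617.6, 220.1, 188.1]
tcp_rot: [2.627, -1.653, -0.151]
force: [-0.4, 0.9, -0.1]
width: 47.0
```

```bash
python3 -c "
from h import *
plan((596,227.3,19),-64.3)
st=arm.read_state();print(st['q'], st['q'][1:5].sum()-st['q'][3])"
```

```text
tcp [617.6 220.1 188.1] phi -64.51 q6 1.27 tool tilt [-0.1    0.023 -0.995] clock 18.35 w 47.0 F [-0.4  0.9 -0.1]
shift cm [-0.49  0.27 17.06] turn -0.21
[0.15408999 0.3403797  1.50779911 0.0389229  1.38888351 1.2686107 ] 3.237062318269207
```

carry_out --pt "0.5 0 0 0 10" --pt "0.5 0 0 0 10" --pt "0.5 0 0 0 0" --pt "0.5 0 0 0 -10" --pt "0.5 0 0 0 -10"

```text
clock: 18.98
tcp_pos: [617.2, 220.5, 188.2]
tcp_rot: [2.635, -1.642, -0.152]
force: [-1.1, 0.3, -0.4]
width: 47.2
```

```bash
python3 -c "
from h import *
plan((596,227.3,19),-64.3)
st=arm.read_state();print(st['q'], st['q'][1:5].sum()-st['q'][3])"
```

```text
tcp [617.2 220.5 188.2] phi -64.0 q6 1.26 tool tilt [-0.101  0.023 -0.995] clock 18.98 w 47.2 F [-1.1  0.3 -0.4]
shift cm [-0.44  0.24 17.06] turn 0.3
[0.15475826 0.34026117 1.50788614 0.03914695 1.38953902 1.26018432] 3.237686331578319
```

```bash
python3 -c "
from h import *
for t,r in [('1.78',[2.212, -2.23, 0.004]),('2.4',[-1.872, 2.521, -0.009]),('7.32',[3.104, 0.407, 0.02]),('8.25',[-2.967, 1.03, 0.016]),('8.88',[2.307, -2.118, -0.048]),('9.55',[2.6, -1.745, -0.071]),('11.98',[2.613, -1.735, -0.053]),('12.7',[2.329, -2.073, -0.087]),('15.9',[2.328, -2.065, -0.104]),('16.27',[2.331, -2.068, -0.09]),('16.95',[2.507, -1.843, -0.125]),('17.58',[2.635, -1.64, -0.153])]:
  M=R.from_rotvec(r).as_matrix();print(t,M[:,2].round(4), np.degrees(np.arctan2(M[1,0],M[0,0])).round(1))
"
```

```text
1.78 [ 0.0014 -0.0022 -1.    ] -90.5
2.4 [ 0.0047 -0.0037 -1.    ] -106.8
7.32 [ 0.0141 -0.0092 -0.9999] 14.9
8.25 [-0.0093  0.0041 -0.9999] -38.3
8.88 [-0.0289  0.0138 -0.9995] -85.1
9.55 [-0.0429  0.0174 -0.9989] -67.8
11.98 [-0.0307  0.0149 -0.9994] -67.2
12.7 [-0.0566  0.0203 -0.9982] -83.4
15.9 [-0.0685  0.0234 -0.9974] -83.2
16.27 [-0.0592  0.0202 -0.998 ] -83.2
16.95 [-0.0809  0.0253 -0.9964] -72.7
17.58 [-0.1015  0.023  -0.9946] -63.9
```

carry_out --pt "0.5 -0.2 -0.1 6 0" --pt "0.5 -0.2 -0.1 5 0" --pt "0.5 0 0 0 0"

```text
clock: 19.35
tcp_pos: [607.3, 228.2, 78.6]
tcp_rot: [2.647, -1.629, -0.147]
force: [-0.3, -0.4, 0.1]
width: 47.1
```

```bash
python3 -c "
from h import *
plan((596,227.3,19),-64.3)
st=arm.read_state();print(st['q'], st['q'][1:5].sum()-st['q'][3])"
```

```text
tcp [607.3 228.2  78.6] phi -63.37 q6 1.25 tool tilt [-0.096  0.024 -0.995] clock 19.35 w 47.1 F [-0.3 -0.4  0.1]
shift cm [-0.04  0.6   6.04] turn 0.93
[0.16864189 0.44523743 1.58597872 0.0426328  1.20183339 1.25493254] 3.2330495346131864
```

carry_out --pt "0.5 0 0 -2 0" --pt "0.5 0 0 -2 0" --pt "0.5 0 0 -2 0" --pt "0.5 0 0 -2 0" --pt "0.5 0 0 0 0"

```text
clock: 19.98
tcp_pos: [621.4, 226.8, 175.8]
tcp_rot: [2.66, -1.632, -0.127]
force: [0.0, 0.0, 0.1]
width: 46.9
```

```bash
python3 -c "
from h import *
plan((596,227.3,19),-64.3)
st=arm.read_state();print(st['q'], st['q'][1:5].sum()-st['q'][3])"
```

```text
tcp [621.4 226.8 175.8] phi -63.17 q6 1.25 tool tilt [-0.078  0.027 -0.997] clock 19.98 w 46.9 F [0.  0.  0.1]
shift cm [-0.25  1.33 15.83] turn 1.13
[0.16307495 0.35167618 1.51597281 0.04037792 1.34723437 1.25339822] 3.214883358213717
```

Upward multi-row moves bring the tilt back, so I'll cycle down and up to recover it.

carry_out --pt "0.5 0 0 6 0" --pt "0.5 -0.1 0 3.5 0" --pt "0.5 0 0 0 0"

```text
clock: 20.35
tcp_pos: [614.0, 230.3, 80.3]
tcp_rot: [2.661, -1.633, -0.124]
force: [0.2, -0.0, 0.6]
width: 46.9
```

carry_out --pt "0.5 0 0.3 -2 0" --pt "0.5 0 0.3 -2 0" --pt "0.5 0 0.3 -2 0" --pt "0.5 0 0.3 -2 0" --pt "0.5 0 0 0 0"

```text
clock: 20.98
tcp_pos: [613.1, 222.5, 175.2]
tcp_rot: [2.669, -1.638, -0.108]
force: [-0.1, 0.1, 0.1]
width: 46.9
```

```bash
python3 -c "
from h import *
plan((596,227.3,19),-64.3)
st=arm.read_state();print(st['q'], st['q'][1:5].sum()-st['q'][3])"
```

```text
tcp [613.1 222.5 175.2] phi -63.13 q6 1.25 tool tilt [-0.063  0.029 -0.998] clock 20.98 w 46.9 F [-0.1  0.1  0.1]
shift cm [-0.34  0.63 15.7 ] turn 1.17
[0.15868753 0.32272963 1.55327522 0.04016809 1.32360938 1.24836465] 3.1996142272652075
```

carry_out --pt "0.5 0 0 6 0" --pt "0.5 -0.1 0 3.5 0" --pt "0.5 0 0 0 0"

```text
clock: 21.35
tcp_pos: [607.3, 226.3, 79.7]
tcp_rot: [2.671, -1.639, -0.105]
force: [-2.1, 0.4, -0.6]
width: 46.9
```

carry_out --pt "0.5 0 0.2 -2 0" --pt "0.5 0 0.2 -2 0" --pt "0.5 0 0.2 -2 0" --pt "0.5 0 0.2 -2 0" --pt "0.5 0 0 0 0"

```text
clock: 21.98
tcp_pos: [608.9, 220.3, 174.3]
tcp_rot: [-2.675, 1.641, 0.09]
force: [-0.0, -0.8, 0.1]
width: 47.2
```

carry_out --pt "0.5 0 0 6 0" --pt "0.5 -0.1 0 3.5 0" --pt "0.5 0 0 0 0"

```text
clock: 22.35
tcp_pos: [604.6, 224.3, 78.8]
tcp_rot: [-2.673, 1.64, 0.086]
force: [-0.3, 0.0, 0.5]
width: 47.2
```

carry_out --pt "0.5 0 0.2 -2 0" --pt "0.5 0 0.2 -2 0" --pt "0.5 0 0.2 -2 0" --pt "0.5 0 0.2 -2 0" --pt "0.5 0 0 0 0"

```text
clock: 22.98
tcp_pos: [604.8, 218.1, 173.2]
tcp_rot: [-2.666, 1.636, 0.07]
force: [-0.3, -0.1, -0.1]
width: 46.8
```

```bash
python3 inst.py disc d2.png; python3 -c "
from h import *
st=arm.read_state();print(st['q'], st['q'][1:5].sum()-st['q'][3])"
```

```text
disc tip_of [(0.9, array([596.5, 228.2,  14. ]))]
 p 0.83 n 3776 all rect (array([597.6, 234.2]), 121.7, 42.8, 17.3)
 len 120.6 width 13.7 centre [595.8 227.1] yaw 26.05 ztop 15.7
tcp [602.8 217.8 169. ] phi -63.09 q6 1.24 tool tilt [-0.038  0.033 -0.999] clock 23.12 w 47.0 F [ 0.2 -0.1 -0.2]
shift cm [-0.44 -0.08 15.04] turn 0.86
[0.15406022 0.28930801 1.60610281 0.04034117 1.27932616 1.24258147] 3.1747369772916736
```

View pics/d2.png

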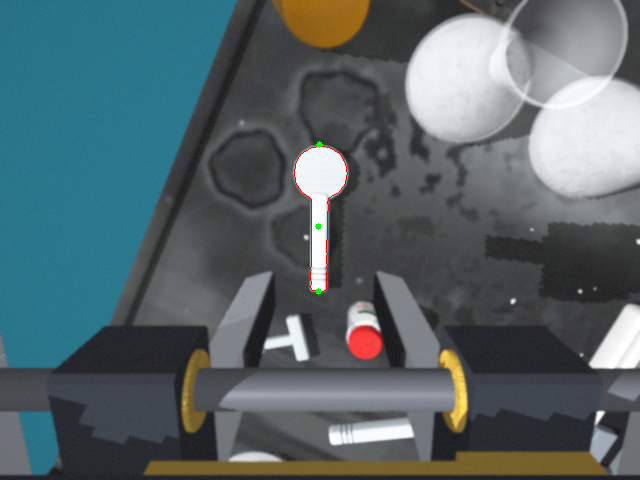

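carry_out --pt "0.5 -0.2 0 4 0.9" --pt "0.5 -0.1 0 4 0" --pt "0.5 -0.1 0 3 0" --pt "0.5 0 0 0 0"

```text
clock: 23.62
tcp_pos: [593.5, 224.8, 51.9]
tcp_rot: [-2.661, 1.663, 0.088]
force: [0.1, -0.8, 0.4]
width: 47.2
```

```bash
python3 -c "
from h import *
plan((595.8,227.1,19.5),-64)"
```

```text
tcp [593.5 224.8  51.9] phi -64.04 q6 1.26 tool tilt [-0.046  0.032 -0.998] clock 23.62 w 47.2 F [ 0.1 -0.8  0.4]
shift cm [ 0.05 -0.39  3.23] turn -0.04
```

carry_out --pt "0.5 0 -0.2 1.6 0" --pt "0.5 0 -0.2 1.5 0" --pt "0.5 0 0 0 0"

```text
clock: 24.0
tcp_pos: [597.1, 227.8, 20.5]
tcp_rot: [-2.66, 1.662, 0.085]
force: [0.3, 0.1, 0.0]
width: 47.2
```

```bash
python3 -c "
from h import *
plan((595.8,227.1,19.5),-64)"
```

```text
tcp [597.1 227.8  20.5] phi -64.04 q6 1.26 tool tilt [-0.044  0.032 -0.999] clock 24.0 w 47.2 F [0.3 0.1 0. ]
shift cm [0.01 0.15 0.1 ] turn -0.04
```

carry_out --pt "1 0 0 0.1 0" --pt "1 0 0 0 0" --pt "1 0 0 0 0" --pt "1 0 0 0 0" --pt "1 0 0 0 0" --newtons 30

```text
clock: 24.62
tcp_pos: [598.9, 228.1, 21.8]
tcp_rot: [-2.657, 1.661, 0.08]
force: [0.2, 0.1, -0.5]
width: 13.4
```

carry_out --pt "1 0 0 -2 0" --pt "1 0 0 -2 0" --pt "1 0 0 -2 0" --pt "1 0 0 -2 0" --pt "1 0 0 0 0"

```text
clock: 25.25
tcp_pos: [603.8, 225.5, 110.1]
tcp_rot: [-2.655, 1.659, 0.074]
force: [1.1, 0.4, -1.7]
width: 13.6
```

```bash
python3 held.py; python3 -c "
from h import *
rows((592,-190,120),-83.15,n=10,c=1)"
```

```text
n 7954 tip ahead of TCP (tool -y) 62.3 => grip offset along inst x 3.7
 handle mids [[-26.0, -1.4, 32.4], [-24.0, -1.6, 28.3], [-22.0, -1.4, 23.6], [-20.0, -1.2, 16.7], [-18.0, -1.4, 13.5], [-16.0, -1.4, 13.6]]
 midline x at y=0 -1.4 slope deg -0.22 head mids [[-59.3, -1.2], [-51.3, -1.2], [-43.3, -1.3], [-35.3, -1.2], [-27.3, -1.2]]
 z top handle 7.0 z head 8.4
tcp [602.9 225.4 108.8] phi -64.03 q6 1.27 tool tilt [-0.037  0.033 -0.999] clock 25.3 w 13.6 F [ 0.9 -0.5 -0.2]
shift cm [36.77 19.22 -2.46] turn 19.12
[1, np.float64(3.68), np.float64(1.92), np.float64(-0.25), np.float64(1.9)]
[1, np.float64(3.74), np.float64(1.8), np.float64(-0.25), np.float64(1.9)]
[1, np.float64(3.8), np.float64(1.67), np.float64(-0.25), np.float64(1.9)]
[1, np.float64(3.85), np.float64(1.55), np.float64(-0.25), np.float64(1.9)]
[1, np.float64(3.9), np.float64(1.42), np.float64(-0.25), np.float64(1.9)]
[1, np.float64(3.95), np.float64(1.28), np.float64(-0.25), np.float64(1.9)]
[1, np.float64(3.99), np.float64(1.15), np.float64(-0.25), np.float64(1.9)]
[1, np.float64(4.02), np.float64(1.02), np.float64(-0.25), np.float64(1.9)]
[1, np.float64(4.05), np.float64(0.88), np.float64(-0.25), np.float64(1.9)]
[1, np.float64(4.08), np.float64(0.75), np.float64(-0.25), np.float64(1.9)]
```

carry_out --pt "1 3.1 1.6 -0.6 1.6" --pt "1 3.1 1.5 -0.6 1.6" --pt "1 3.1 1.5 -0.6 1.6" --pt "1 3.2 1.4 -0.4 1.6" --pt "1 3.2 1.3 -0.4 1.6"

```text
clock: 25.92
tcp_pos: [593.0, 48.9, 124.3]
tcp_rot: [2.54, -1.845, -0.091]
force: [0.0, -0.3, -1.1]
width: 13.6
```

```bash
python3 -c "
from h import *
rows((592,-190,120),-83.15,n=7,c=1)"
```

```text
tcp [593.   48.9 124.3] phi -72.04 q6 1.12 tool tilt [-0.047  0.033 -0.998] clock 25.93 w 13.6 F [ 0.  -0.3 -1.1]
shift cm [22.69  7.48 -0.36] turn 11.11
[1, np.float64(3.24), np.float64(1.07), np.float64(-0.05), np.float64(1.6)]
[1, np.float64(3.27), np.float64(0.98), np.float64(-0.05), np.float64(1.6)]
[1, np.float64(3.3), np.float64(0.89), np.float64(-0.05), np.float64(1.6)]
[1, np.float64(3.32), np.float64(0.8), np.float64(-0.05), np.float64(1.6)]
[1, np.float64(3.34), np.float64(0.7), np.float64(-0.05), np.float64(1.6)]
[1, np.float64(3.36), np.float64(0.61), np.float64(-0.05), np.float64(1.6)]
[1, np.float64(3.37), np.float64(0.52), np.float64(-0.05), np.float64(1.6)]
```

carry_out --pt "1 3.2 1.0 -0.4 1.6" --pt "1 3.2 0.9 -0.4 1.6" --pt "1 3.2 0.8 -0.4 1.6" --pt "1 3.2 0.7 -0.4 1.6" --pt "1 3.2 0.6 -0.3 1.6"

```text
clock: 26.55
tcp_pos: [591.4, -121.2, 132.1]
tcp_rot: [2.393, -2.018, -0.106]
force: [0.6, 0.8, -1.1]
width: 13.6
```

carry_out --pt "1 2.0 0.2 0 1.5" --pt "1 0.5 0 0 0" --pt "1 0 0 0 0"

```text
clock: 26.92
tcp_pos: [592.3, -147.5, 128.8]
tcp_rot: [2.362, -2.052, -0.112]
force: [0.0, -0.0, -0.9]
width: 13.6
```

```bash
python3 held.py; python3 place.py disc 80 -1.3 3.7 -0.2
```

```text
n 7943 tip ahead of TCP (tool -y) 62.0 => grip offset along inst x 4.0
 handle mids [[-26.0, -1.4, 32.4], [-24.0, -0.9, 29.7], [-22.0, -1.3, 22.5], [-20.0, -0.8, 18.1], [-18.0, -1.3, 13.5], [-16.0, -1.3, 13.6]]
 midline x at y=0 -1.17 slope deg -0.1 head mids [[-59.0, -1.0], [-51.0, -1.0], [-43.0, -1.1], [-35.0, -1.1], [-27.0, -1.1]]
 z top handle 7.1 z head 8.4
tcp [ 592.3 -147.2  128.7] phi -82.03 q6 0.99 tool tilt [-0.061  0.039 -0.997] clock 26.98 w 13.7 F [-0.  -0.8 -0.9]
shift cm [ 4.63 -0.21  3.33] turn 1.32
target [ 598.8 -191.4   93.2]
```

carry_out --pt "1 1.6 -0.1 0 1.3" --pt "1 1.6 -0.1 0.5 0" --pt "1 1.2 0 1 0" --pt "1 0.2 0 1 0" --pt "1 0 0 0 0"

```text
clock: 27.6
tcp_pos: [598.6, -193.1, 98.7]
tcp_rot: [2.338, -2.077, -0.114]
force: [0.1, -0.6, 0.6]
width: 13.8
```

```bash
python3 place.py disc 60 -1.2 3.8 -0.1; python3 tray.py t4.png
```

```text
tcp [ 598.6 -193.1   98.7] phi -83.31 q6 0.96 tool tilt [-0.063  0.04  -0.997] clock 27.6 w 13.8 F [ 0.1 -0.6  0.6]
shift cm [-0.05 -0.2   2.55] turn -0.06
target [ 598.9 -191.4   73.2]
```

View pics/raw_t4.png

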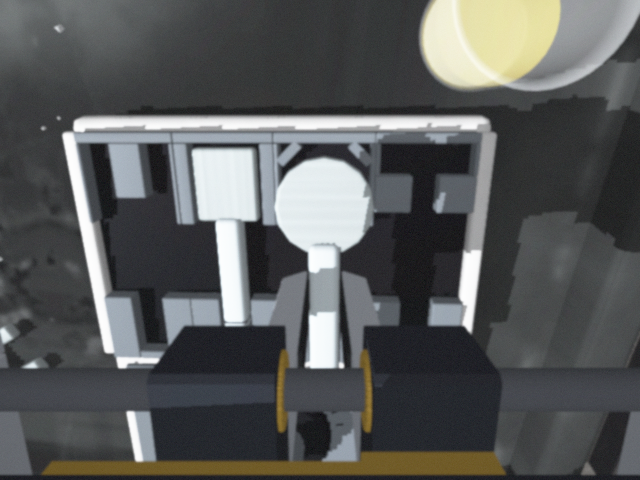

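carry_out --pt "1 -0.05 -0.1 1.2 0" --pt "1 0 -0.1 1.2 0" --pt "1 0 0 0 0"

```text
clock: 28.02
tcp_pos: [599.4, -190.5, 73.7]
tcp_rot: [2.34, -2.076, -0.113]
force: [0.3, 0.1, -0.2]
width: 13.7
```

```bash
python3 place.py disc 41.5 -1.2 3.8 -0.1
```

```text
tcp [ 599.4 -190.5   73.7] phi -83.24 q6 0.96 tool tilt [-0.062  0.039 -0.997] clock 28.02 w 13.7 F [ 0.3  0.1 -0.2]
shift cm [ 0.16 -0.04  1.9 ] turn 0.01
target [ 598.8 -191.4   54.7]
```

carry_out --pt "1 0.15 -0.05 0.7 0" --pt "1 0.03 0 0.7 0" --pt "1 0 0 0.3 0"

```text
clock: 28.4
tcp_pos: [599.5, -191.7, 56.1]
tcp_rot: [2.34, -2.076, -0.111]
force: [-0.0, -0.6, -1.1]
width: 13.5
```

```bash
python3 place.py disc 41 -1.2 3.8 -0.1
```

```text
tcp [ 599.5 -191.7   56.1] phi -83.23 q6 0.96 tool tilt [-0.061  0.039 -0.997] clock 28.4 w 13.5 F [-0.  -0.6 -1.1]
shift cm [-0.04  0.05  0.19] turn 0.02
target [ 598.8 -191.4   54.2]
```

carry_out --pt "0.58 0 0 0.05 0" --pt "0.58 0 0 0 0" --pt "0.58 0 0 0 0" --pt "0.58 0 0 -2 0" --pt "0.58 0 0 -2 0"

```text
clock: 29.02
tcp_pos: [601.8, -193.3, 97.4]
tcp_rot: [2.34, -2.076, -0.113]
force: [0.0, -0.3, -0.5]
width: 39.5
```

carry_out --pt "0.5 0 0 -2.5 0" --pt "0.5 0 0 -2.5 0" --pt "0.5 0 0 -2.5 0" --pt "0.5 0 0 -2.5 0" --pt "0.5 0 0 0 0"

```text
clock: 29.65
tcp_pos: [611.2, -198.9, 212.5]
tcp_rot: [2.343, -2.078, -0.09]
force: [-0.2, -0.5, -0.3]
width: 47.1
```

```bash
python3 look.py t5.png blade disc
```

```text
return _methods._mean(a, axis=axis, dtype=dtype,
  ret = ret.dtype.type(ret / rcount)
Traceback (most recent call last):
  File "look.py", line 12, in <module>
    print(n,'tail z',zz(-55,-40),'mid',zz(-15,15),'head end',zz(56,64,8 if n!='tee' else 5))
                     ~~^^^^^^^^^
  File "look.py", line 11, in zz
    m=(x>x0)&(x<x1)&(np.abs(v)<w);return np.median(C[m][:,2]).round(1),np.round(np.percentile(C[m][:,2],[10,90]),1),m.sum()
                                                                                ~~~~~~~~~~~~~^^^^^^^^^^^^^^^^^^^
IndexError: index -1 is out of bounds for axis 0 with size 0
```

View pics/t5.png

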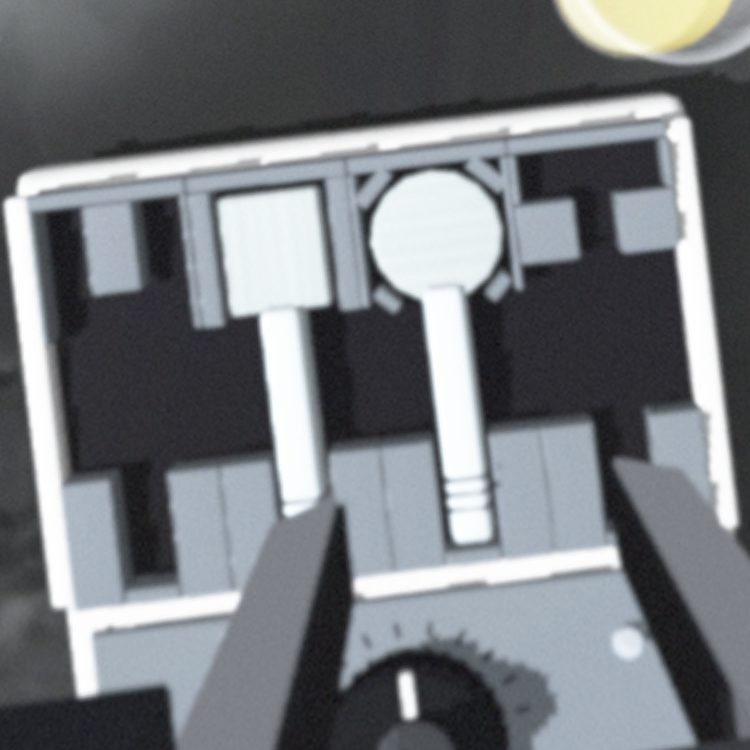

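Both instruments look home. Next are the tee and fork; first I check the bench in the top view in case something has been knocked.

```bash
sed -i 's/        m=(x>x0)/        m=(x>x0)/; s/def zz(x0,x1,w=5):/def zz(x0,x1,w=5):\n        if ((x>x0)\&(x<x1)\&(np.abs(v)<w)).sum()<3: return None/' look.py; python3 look.py t6.png blade disc; python3 inst.py fork topf.png top; python3 inst.py tee topt.png top; python3 -c "
from h import *
rows((446,79,215),35.3,n=13,c=.5)"
```

```text
blade tail z None mid (np.float64(48.2), array([47.3, 49.1]), np.int64(399)) head end (np.float64(45.3), array([44.3, 46.2]), np.int64(203))
  handle midline v at 0 -0.21 yaw err deg 1.09
disc tail z (np.float64(48.4), array([47.6, 49.2]), np.int64(185)) mid (np.float64(48.3), array([47.3, 49.3]), np.int64(406)) head end (np.float64(45.2), array([44.2, 46.2]), np.int64(204))
  handle midline v at 0 1.68 yaw err deg 9.23
tcp [ 609.7 -198.1  209. ] phi -83.21 q6 0.96 tool tilt [-0.053  0.035 -0.998] clock 29.75 w 47.2 F [-0.7  0.4  0.4]
shift cm [-28.22  -2.89   1.92] turn -16.21
fork tip_of [(0.77, array([453. ,  72.7,  14. ])), (0.7, array([582.9, -86.3,  14. ]))]
 p 0.97 n 504 all rect (array([446.8,  71.7]), 43.9, 122.6, 35.9)
 len 121.1 width 13.9 centre [444.3  74.4] yaw -54.21 ztop 14.9
tcp [ 608.8 -197.6  206.6] phi -83.22 q6 0.96 tool tilt [-0.057  0.037 -0.998] clock 29.9 w 47.2 F [-0.5 -0.1 -0.2]
shift cm [-28.12  12.05  20.65] turn 60.99
tee tip_of [(0.6, array([454.4, 241.4,  14. ]))]
 p 0.58 n 463 all rect (array([463. , 240.8]), 43.3, 124.3, 31.6)
 len 122.6 width 13.8 c
[... 697 characters left out ...]
-2.41), np.float64(-0.55), np.float64(0.09), np.float64(-9.1)]
[0.5, np.float64(-2.29), np.float64(-0.92), np.float64(0.09), np.float64(-9.1)]
[0.5, np.float64(-2.12), np.float64(-1.27), np.float64(0.09), np.float64(-9.1)]
[0.5, np.float64(-1.89), np.float64(-1.59), np.float64(0.09), np.float64(-9.1)]
[0.5, np.float64(-1.61), np.float64(-1.87), np.float64(0.09), np.float64(-9.1)]
[0.5, np.float64(-1.29), np.float64(-2.1), np.float64(0.09), np.float64(-9.1)]
[0.5, np.float64(-0.94), np.float64(-2.28), np.float64(0.09), np.float64(-9.1)]
[0.5, np.float64(-0.57), np.float64(-2.4), np.float64(0.09), np.float64(-9.1)]
[0.5, np.float64(-0.18), np.float64(-2.46), np.float64(0.09), np.float64(-9.1)]
```

View pics/topt.png

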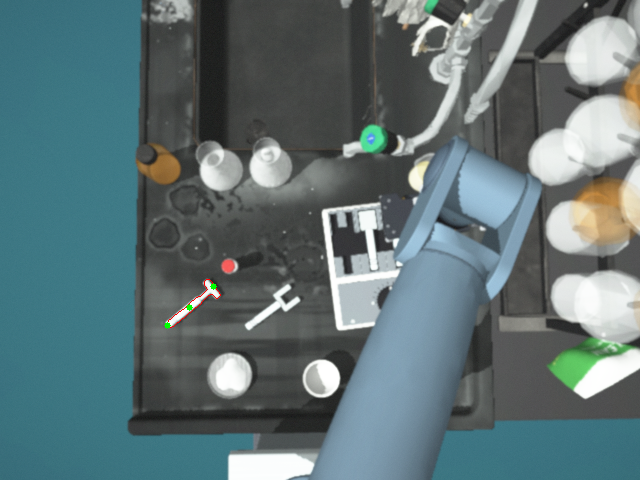

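```bash
python3 -c "
from h import *
rows((440,70,215),-144.2,n=12,c=.5)"
```

```text
tcp [ 609.  -197.7  207. ] phi -83.21 q6 0.96 tool tilt [-0.056  0.036 -0.998] clock 30.05 w 47.0 F [-0.5 -0.7  0.4]
shift cm [-28.59  13.58   1.12] turn 60.99
[0.5, np.float64(-2.38), np.float64(1.13), np.float64(0.09), np.float64(5.1)]
[0.5, np.float64(-2.27), np.float64(1.34), np.float64(0.09), np.float64(5.1)]
[0.5, np.float64(-2.15), np.float64(1.53), np.float64(0.09), np.float64(5.1)]
[0.5, np.float64(-2.0), np.float64(1.72), np.float64(0.09), np.float64(5.1)]
[0.5, np.float64(-1.84), np.float64(1.89), np.float64(0.09), np.float64(5.1)]
[0.5, np.float64(-1.67), np.float64(2.04), np.float64(0.09), np.float64(5.1)]
[0.5, np.float64(-1.48), np.float64(2.18), np.float64(0.09), np.float64(5.1)]
[0.5, np.float64(-1.28), np.float64(2.31), np.float64(0.09), np.float64(5.1)]
[0.5, np.float64(-1.07), np.float64(2.41), np.float64(0.09), np.float64(5.1)]
[0.5, np.float64(-0.85), np.float64(2.5), np.float64(0.09), np.float64(5.1)]
[0.5, np.float64(-0.63), np.float64(2.56), np.float64(0.09), np.float64(5.1)]
[0.5, np.float64(-0.4), np.float64(2.61), np.float64(0.09), np.float64(5.1)]
```

carry_out --pt "0.5 -2.4 1.1 -0.3 5.1" --pt "0.5 -2.3 1.3 -0.3 5.1" --pt "0.5 -2.1 1.5 -0.3 5.1" --pt "0.5 -2 1.7 -0.2 5.1" --pt "0.5 -1.8 1.9 -0.2 5.1"

```text
clock: 30.68
tcp_pos: [538.5, -84.5, 225.0]
tcp_rot: [1.793, -2.543, -0.105]
force: [-0.2, -0.1, -1.1]
width: 47.1
```

carry_out --pt "0.5 -1.7 2 -0.2 5.1" --pt "0.5 -1.5 2.2 -0.2 5.1" --pt "0.5 -1.3 2.3 -0.2 5.1" --pt "0.5 -1.1 2.4 -0.2 5.1" --pt "0.5 -0.8 2.5 -0.2 5.1"

```text
clock: 31.3
tcp_pos: [468.9, 32.5, 242.0]
tcp_rot: [1.158, -2.87, -0.096]
force: [0.6, 0.5, 0.6]
width: 47.0
```

```bash
python3 -c "
from h import *
rows((440,70,200),-144.2,c=.5)"
```

```text
tcp [468.9  32.5 242. ] phi -136.0 q6 2.18 tool tilt [-0.065  0.04  -0.997] clock 31.3 w 47.0 F [0.6 0.5 0.6]
shift cm [-0.61  4.38  4.53] turn 8.2
[0.5, np.float64(-0.3), np.float64(2.19), np.float64(2.27), np.float64(4.1)]
[0.5, np.float64(-0.15), np.float64(2.21), np.float64(2.27), np.float64(4.1)]
```

carry_out --pt "0.5 -0.3 2 2 4.1" --pt "0.5 -0.1 2 2 4.1" --pt "0.5 0 0 0 0"

```text
clock: 31.68
tcp_pos: [441.1, 68.6, 203.9]
tcp_rot: [0.946, -2.942, -0.09]
force: [0.5, -0.2, 0.2]
width: 46.7
```

```bash
python3 inst.py fork f1.png
```

```text
fork tip_of [(0.55, array([445.1,  74.8,  14. ]))]
 p 0.73 n 1264 all rect (array([473.7, 220.4]), 43.7, 72.6, 37.9)
 len 72.1 width 41.9 centre [469.2 220.8] yaw -47.19 ztop 14.9
tcp [443.4  67.3 206.2] phi -144.4 q6 2.39 tool tilt [-0.061  0.039 -0.997] clock 31.82 w 47.0 F [ 0.2  0.6 -0.5]
shift cm [-11.53   9.72  19.12] turn -7.21
```

View pics/f1.png

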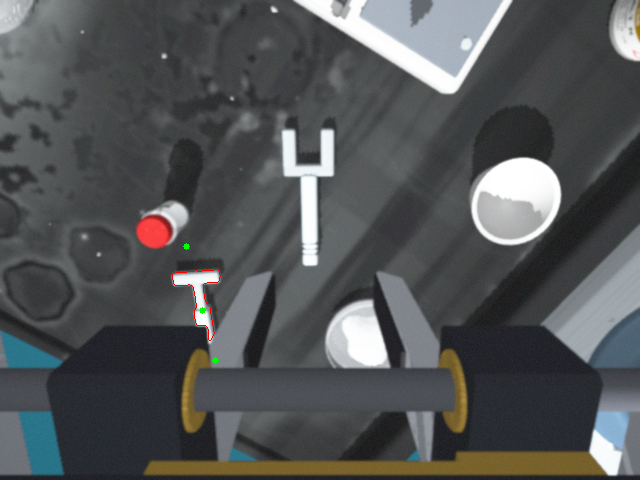

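The network's mask went to the tee at (200,300); the fork itself is at (308,195). I'll pick the mask nearest to the tip_of point instead.

```bash
python3 - <<'E'
t=open('inst.py').read()
t=t.replace("    m=r[0]['mask'];C=cloud","    k=min(range(len(r)),key=lambda i:np.hypot(*(np.array(r[i]['uv'])-tp[0]['uv'])));r=[r[k]];\n    m=r[0]['mask'];C=cloud")
open('inst.py','w').write(t)
E
python3 inst.py fork f2.png; python3 - <<'E'
from h import *
# fallback: depth blob round the fork
st=arm.read_state();s=arm.snapshot('wrist');T=ctw(s,st);C=cloud(s,T)
m=(C[...,2]>4)&(C[...,2]<20)&(np.hypot(C[...,0]-450,C[...,1]-70)<85)
n,l,stt,cen=cv2.connectedComponentsWithStats(m.astype(np.uint8))
for i in range(1,n):
    if stt[i,4]>300:
        P=C[l==i][:,:2].astype(np.float32);print(stt[i,4],cv2.minAreaRect(P))
E
```

```text
fork tip_of [(0.89, array([442.1,  73.8,  14. ])), (0.47, array([445.7,  76.6,  14. ]))]
 p 0.57 n 2526 all rect (array([448.9,  72.2]), 43.4, 120.8, 35.8)
 len 119.9 width 12.6 centre [446.   74.6] yaw -54.38 ztop 15.7
tcp [443.5  67.2 206.2] phi -144.46 q6 2.39 tool tilt [-0.061  0.04  -0.997] clock 31.98 w 46.9 F [-0.6  0.2  0.5]
shift cm [-1.13 -0.8  18.69] turn -0.08
2797 ((448.05224609375, 73.1474609375), (43.338348388671875, 123.71450805664062), 36.02268600463867)
```

carry_out --pt "0.5 -0.4 -0.2 4.5 0" --pt "0.5 -0.4 -0.2 4.5 0" --pt "0.5 -0.3 -0.2 4 0" --pt "0.5 0 0 0 0"

```text
clock: 32.52
tcp_pos: [451.9, 72.4, 75.5]
tcp_rot: [0.943, -2.954, -0.083]
force: [-0.2, 0.8, 0.6]
width: 47.4
```

```bash
python3 -c "
from h import *
plan((445.8,75.5,19.5),-144.2)"
```

```text
tcp [451.9  72.4  75.5] phi -144.54 q6 2.4 tool tilt [-0.054  0.039 -0.998] clock 32.52 w 47.4 F [-0.2  0.8  0.6]
shift cm [0.2  0.25 5.63] turn -0.34
```

carry_out --pt "0.5 0.1 0.1 2.5 -0.3" --pt "0.5 0.1 0.1 2 0" --pt "0.5 0 0 0.8 0" --pt "0.5 0 0 0 0"

```text
clock: 33.02
tcp_pos: [453.2, 73.6, 28.9]
tcp_rot: [0.955, -2.963, -0.075]
force: [0.6, 0.2, -0.0]
width: 47.0
```

```bash
python3 -c "
from h import *
plan((445.8,75.5,19.5),-144.2)"
```

```text
tcp [453.2  73.6  28.9] phi -144.26 q6 2.39 tool tilt [-0.041  0.037 -0.998] clock 33.02 w 47.0 F [ 0.6  0.2 -0. ]
shift cm [0.48 0.54 0.98] turn -0.06
```

carry_out --pt "0.5 0.45 0.55 0.7 0" --pt "0.5 0 0 0.2 0" --pt "0.5 0 0 0 0"

```text
clock: 33.4
tcp_pos: [447.5, 75.7, 22.1]
tcp_rot: [0.956, -2.967, -0.073]
force: [-0.3, 0.5, 0.1]
width: 46.7
```

```bash
python3 -c "
from h import *
plan((445.8,75.5,19.5),-144.2)"
```

```text
tcp [447.5  75.7  22.1] phi -144.26 q6 2.39 tool tilt [-0.037  0.037 -0.999] clock 33.4 w 46.7 F [-0.3  0.5  0.1]
shift cm [0.14 0.07 0.27] turn -0.06
```

carry_out --pt "1 0.1 0.05 0.25 0" --pt "1 0 0 0.05 0" --pt "1 0 0 0 0" --pt "1 0 0 0 0" --pt "1 0 0 0 0" --newtons 30

```text
clock: 34.02
tcp_pos: [446.4, 75.5, 19.2]
tcp_rot: [0.956, -2.967, -0.072]
force: [-0.0, 0.0, 1.2]
width: 13.8
```

carry_out --pt "1 0 0 -2 0" --pt "1 0 0 -2.5 0" --pt "1 0 0 -2.5 0" --pt "1 0 0 -2 0" --pt "1 0 0 0 0"

```text
clock: 34.65
tcp_pos: [448.7, 72.2, 110.6]
tcp_rot: [0.955, -2.965, -0.074]
force: [-0.0, -0.6, -1.2]
width: 13.4
```

```bash
python3 held.py; python3 -c "
from h import *
rows((575,-83,135),-83.15,n=11,c=1)"
```

```text
n 6851 tip ahead of TCP (tool -y) 65.4 => grip offset along inst x 0.6
 handle mids [[-26.0, -0.1, 42.9], [-24.0, -0.2, 13.8], [-22.0, -0.2, 13.7], [-20.0, -0.2, 13.7], [-18.0, -0.2, 13.8], [-16.0, -0.1, 13.9]]
 midline x at y=0 -0.1 slope deg 0.15 head mids [[-62.4, -0.1], [-54.4, -0.1], [-46.4, -0.3], [-38.4, -0.3], [-30.4, -0.0]]
 z top handle 3.4 z head 4.6
tcp [447.9  72.3 109.5] phi -144.26 q6 2.39 tool tilt [-0.041  0.037 -0.998] clock 34.7 w 13.9 F [-0.1 -0.4 -1.2]
shift cm [ -1.22 -19.86  -3.66] turn -61.11
[1, np.float64(-0.11), np.float64(-1.81), np.float64(-0.33), np.float64(-5.6)]
[1, np.float64(0.06), np.float64(-1.81), np.float64(-0.33), np.float64(-5.6)]
[1, np.float64(0.24), np.float64(-1.79), np.float64(-0.33), np.float64(-5.6)]
[1, np.float64(0.41), np.float64(-1.76), np.float64(-0.33), np.float64(-5.6)]
[1, np.float64(0.58), np.float64(-1.71), np.float64(-0.33), np.float64(-5.6)]
[1, np.float64(0.74), np.float64(-1.65), np.float64(-0.33), np.float64(-5.6)]
[1, np.float64(0.9), np.float64(-1.57), np.float64(-0.33), np.float64(-5.6)]
[1, np.float64(1.05), np.float64(-1.47), np.float64(-0.33), np.float64(-5.6)]
[1, np.float64(1.19), np.float64(-1.37), np.float64(-0.33), np.float64(-5.6)]
[1, np.float64(1.31), np.float64(-1.25), np.float64(-0.33), np.float64(-5.6)]
[1, np.float64(1.43), np.float64(-1.11), np.float64(-0.33), np.float64(-5.6)]
```

carry_out --pt "1 -0.1 -1.8 -0.4 -5.6" --pt "1 0.1 -1.8 -0.4 -5.6" --pt "1 0.2 -1.8 -0.4 -5.6" --pt "1 0.4 -1.8 -0.4 -5.6" --pt "1 0.6 -1.7 -0.3 -5.6"

```text
clock: 35.33
tcp_pos: [502.4, 1.7, 115.4]
tcp_rot: [1.668, -2.631, -0.099]
force: [-0.3, 0.1, -1.1]
width: 13.6
```

carry_out --pt "1 0.7 -1.6 -0.2 -5.6" --pt "1 0.9 -1.6 -0.2 -5.6" --pt "1 1 -1.5 -0.2 -5.6" --pt "1 1.2 -1.4 -0.2 -5.6" --pt "1 1.3 -1.2 -0.2 -5.6"

```text
clock: 35.95
tcp_pos: [559.1, -66.9, 109.6]
tcp_rot: [2.279, -2.138, -0.126]
force: [-0.4, -0.4, -0.5]
width: 13.5
```

```bash
python3 held.py; python3 place.py fork 80 -0.1 0.7 0.1
```

```text
n 6871 tip ahead of TCP (tool -y) 65.8 => grip offset along inst x 0.2
 handle mids [[-26.0, -1.0, 42.7], [-24.0, -1.0, 13.9], [-22.0, -1.0, 13.8], [-20.0, -1.0, 13.7], [-18.0, -1.0, 13.8], [-16.0, -1.0, 13.9]]
 midline x at y=0 -0.97 slope deg 0.13 head mids [[-62.8, -0.9], [-54.8, -1.0], [-46.8, -1.3], [-38.8, -1.1], [-30.8, -1.1]]
 z top handle 3.3 z head 4.6
tcp [560.2 -68.5 109.8] phi -86.37 q6 1.17 tool tilt [-0.067  0.043 -0.997] clock 36.0 w 13.8 F [-0.2 -1.4  0.6]
shift cm [ 1.72 -2.26  1.42] turn -3.32
target [582.8 -83.5  93.4]
```

carry_out --pt "1 0.9 -1 0.2 -1.7" --pt "1 0.8 -1 0.4 -1.6" --pt "1 0.1 -0.3 0.4 0" --pt "1 0 0 0 0"

```text
clock: 36.5
tcp_pos: [581.8, -83.0, 92.3]
tcp_rot: [2.338, -2.072, -0.136]
force: [-0.0, 0.1, -0.7]
width: 13.8
```

```bash
python3 held.py; python3 place.py fork 60 -1 0.3 0.1; python3 tray.py t7.png
```

```text
n 6888 tip ahead of TCP (tool -y) 65.8 => grip offset along inst x 0.2
 handle mids [[-26.0, -1.0, 42.8], [-24.0, -1.1, 13.8], [-22.0, -1.0, 13.7], [-20.0, -1.0, 13.8], [-18.0, -1.0, 13.8], [-16.0, -1.0, 13.9]]
 midline x at y=0 -0.97 slope deg 0.15 head mids [[-62.8, -1.0], [-54.8, -1.0], [-46.8, -1.3], [-38.8, -1.2], [-30.8, -0.8]]
 z top handle 3.3 z head 4.6
tcp [581.8 -83.   92.6] phi -83.19 q6 1.1 tool tilt [-0.074  0.046 -0.996] clock 36.55 w 13.9 F [-0.1 -0.7 -1. ]
shift cm [ 0.26 -0.19  1.9 ] turn -0.14
target [582.6 -84.5  73.4]
```

View pics/raw_t7.png

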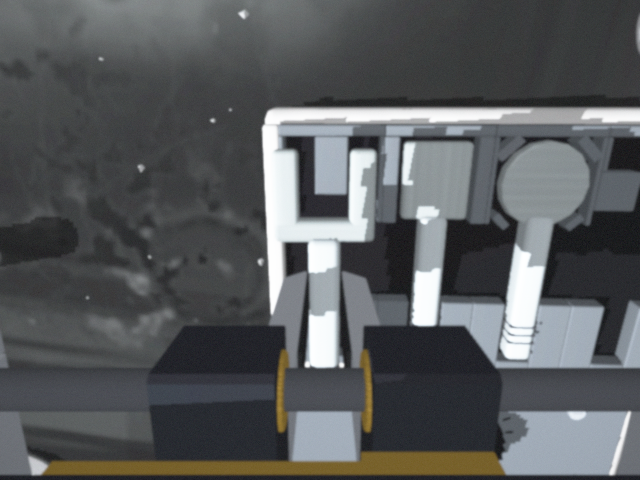

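carry_out --pt "1 0.2 -0.1 0.9 0" --pt "1 0.05 -0.1 0.9 0" --pt "1 0 0 0 0"

```text
clock: 36.98
tcp_pos: [582.6, -84.1, 73.7]
tcp_rot: [2.339, -2.072, -0.134]
force: [-0.3, -0.1, -0.2]
width: 13.6
```

```bash
python3 place.py fork 42 -1 0.3 0.1
```

```text
tcp [582.6 -84.1  73.7] phi -83.18 q6 1.1 tool tilt [-0.074  0.046 -0.996] clock 36.98 w 13.6 F [-0.3 -0.1 -0.2]
shift cm [ 0.14 -0.12  1.82] turn -0.13
target [582.6 -84.5  55.4]
```

carry_out --pt "1 0.1 -0.1 0.7 0" --pt "1 0.04 -0.02 0.7 0" --pt "1 0 0 0.4 0"

```text
clock: 37.35
tcp_pos: [582.9, -84.7, 54.8]
tcp_rot: [2.339, -2.072, -0.133]
force: [-0.7, -0.2, 0.1]
width: 13.9
```

```bash
python3 place.py fork 41 -1 0.3 0.1
```

```text
tcp [582.9 -84.7  54.8] phi -83.18 q6 1.1 tool tilt [-0.073  0.046 -0.996] clock 37.35 w 13.9 F [-0.7 -0.2  0.1]
shift cm [-0.02  0.03  0.04] turn -0.13
target [582.6 -84.5  54.4]
```

The fork pocket is next to the rim, so I'll open only to about 24 mm.

carry_out --pt "0.76 0 0 0 0" --pt "0.76 0 0 0 0" --pt "0.76 0 0 -1 0" --pt "0.76 0 0 -2 0" --pt "0.76 0 0 -2 0"

```text
clock: 37.98
tcp_pos: [586.6, -87.0, 107.3]
tcp_rot: [2.339, -2.072, -0.134]
force: [0.1, 0.2, 0.8]
width: 22.9
```

carry_out --pt "0.5 0 0 -2 0" --pt "0.5 0 0 -2 0" --pt "0.5 0 0 -2 0" --pt "0.5 0 0 -2 0" --pt "0.5 0 0 -2 0"

```text
clock: 38.6
tcp_pos: [596.5, -92.6, 220.8]
tcp_rot: [2.343, -2.075, -0.116]
force: [-0.1, 0.5, -0.6]
width: 46.8
```

```bash
python3 look.py t8.png blade disc fork
```

```text
blade tail z (np.float64(48.2), array([47.3, 49. ]), np.int64(37)) mid (np.float64(48.2), array([47.3, 49.3]), np.int64(398)) head end (np.float64(45.3), array([44.5, 46.2]), np.int64(194))
  handle midline v at 0 3.15 yaw err deg 12.8
disc tail z (np.float64(48.4), array([47.5, 49.3]), np.int64(177)) mid (np.float64(48.3), array([47.3, 49.3]), np.int64(407)) head end (np.float64(45.2), array([44.1, 46.3]), np.int64(202))
  handle midline v at 0 1.64 yaw err deg 10.45
fork tail z (np.float64(48.3), array([47.4, 49.3]), np.int64(169)) mid (np.float64(48.3), array([47.4, 49.2]), np.int64(394)) head end (np.float64(44.3), array([43.5, 45.2]), np.int64(186))
  handle midline v at 0 2.04 yaw err deg 9.37
tcp [598.4 -93.3 224.6] phi -83.13 q6 1.1 tool tilt [-0.056  0.04  -0.998] clock 38.65 w 47.2 F [ 1.9 -0.8  2. ]
shift cm [-17.6   -2.87   3.13] turn -16.13
```

View pics/t8.png

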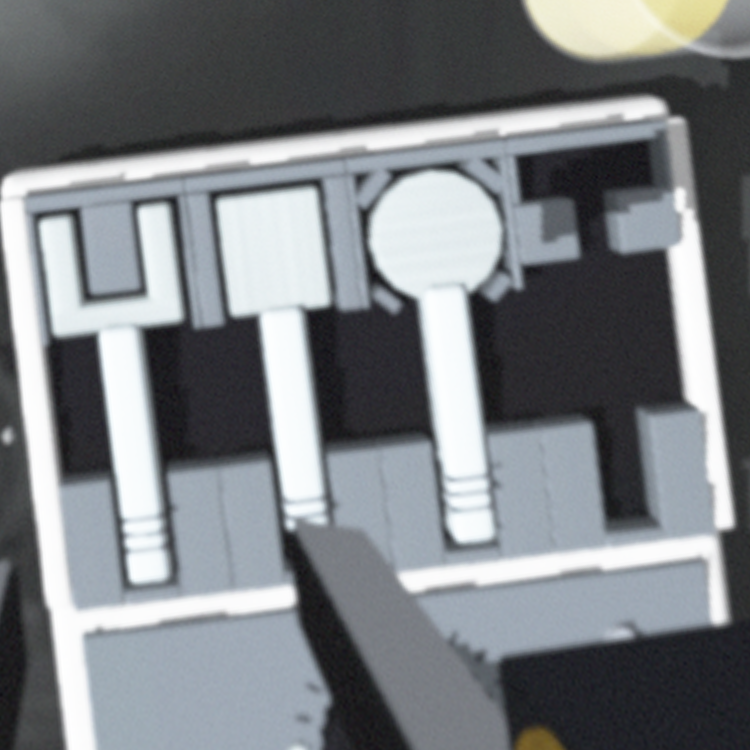

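Fork, blade and disc all read home (handle tops 48.2–48.4). Tee next, approached at phi about −134° to keep joint 6 clear of its limit.

```bash
python3 -c "
from h import *
rows((445,232,220),-134,n=12,c=.5)"; python3 inst.py tee topt2.png top
```

```text
tcp [598.4 -93.3 224.6] phi -83.13 q6 1.1 tool tilt [-0.056  0.04  -0.998] clock 38.65 w 47.2 F [ 1.9 -0.8  2. ]
shift cm [-34.07  11.21   2.62] turn 50.87
[0.5, np.float64(-2.84), np.float64(0.93), np.float64(0.22), np.float64(4.2)]
[0.5, np.float64(-2.76), np.float64(1.14), np.float64(0.22), np.float64(4.2)]
[0.5, np.float64(-2.67), np.float64(1.34), np.float64(0.22), np.float64(4.2)]
[0.5, np.float64(-2.56), np.float64(1.54), np.float64(0.22), np.float64(4.2)]
[0.5, np.float64(-2.44), np.float64(1.72), np.float64(0.22), np.float64(4.2)]
[0.5, np.float64(-2.31), np.float64(1.9), np.float64(0.22), np.float64(4.2)]
[0.5, np.float64(-2.16), np.float64(2.06), np.float64(0.22), np.float64(4.2)]
[0.5, np.float64(-2.0), np.float64(2.22), np.float64(0.22), np.float64(4.2)]
[0.5, np.float64(-1.83), np.float64(2.36), np.float64(0.22), np.float64(4.2)]
[0.5, np.float64(-1.66), np.float64(2.49), np.float64(0.22), np.float64(4.2)]
[0.5, np.float64(-1.47), np.float64(2.6), np.float64(0.22), np.float64(4.2)]
[0.5, np.float64(-1.27), np.float64(2.71), np.float64(0.22), np.float64(4.2)]
tee tip_of [(0.59, array([456.4, 236.2,  14. ]))]
 p 0.69 n 458 all rect (array([456.9, 238.3]), 42.4, 122.6, 38.3)
 len 122.1 width 13.6 centre [453.9 240.9] yaw -50.72 ztop 14.9
tcp [596.4 -92.5 219. ] phi -83.14 q6 1.1 tool tilt [-0.063  0.042 -0.997] clock 38.8 w 46.8 F [ 0.2 -0.  -0.6]
shift cm [-33.77   8.91  22.25] turn 57.57
```

carry_out --pt "0.5 -2.8 0.9 -0.1 4.2" --pt "0.5 -2.8 1.1 -0.1 4.2" --pt "0.5 -2.7 1.3 -0.1 4.2" --pt "0.5 -2.6 1.5 -0.1 4.2" --pt "0.5 -2.4 1.7 -0.1 4.2"

```text
clock: 39.42
tcp_pos: [530.6, 45.7, 228.0]
tcp_rot: [1.893, -2.465, -0.125]
force: [0.3, 0.3, -0.4]
width: 46.9
```

carry_out --pt "0.5 -2.3 1.9 -0.1 4.2" --pt "0.5 -2.1 2 -0.1 4.2" --pt "0.5 -2 2.2 -0.1 4.2" --pt "0.5 -1.8 2.3 0 4.2" --pt "0.5 -1.5 2.3 0 4.2"

```text
clock: 40.05
tcp_pos: [465.2, 182.1, 236.1]
tcp_rot: [1.383, -2.756, -0.121]
force: [-0.8, -0.2, 0.4]
width: 47.3
```

```bash
python3 -c "
from h import *
rows((447,236,200),-134,c=.5)"
```

```text
tcp [465.2 182.1 236.1] phi -126.67 q6 2.32 tool tilt [-0.085  0.045 -0.995] clock 40.05 w 47.3 F [-0.8 -0.2  0.4]
shift cm [-3.29  4.32  3.99] turn 7.33
[0.5, np.float64(-1.65), np.float64(2.16), np.float64(1.99), np.float64(3.7)]
[0.5, np.float64(-1.51), np.float64(2.26), np.float64(1.99), np.float64(3.7)]
```

carry_out --pt "0.5 -1.1 1.5 0.5 2.4" --pt "0.5 -1.1 1.5 1 2.4" --pt "0.5 -1 1.2 1 2.4" --pt "0.5 0 0 0 0"

```text
clock: 40.55
tcp_pos: [446.2, 236.7, 210.0]
tcp_rot: [1.2, -2.827, -0.117]
force: [-0.2, -0.2, 0.4]
width: 46.9
```

```bash
python3 inst.py tee e1.png
```

```text
tee tip_of [(0.97, array([456.5, 240.9,  14. ]))]
 p 0.59 n 2422 all rect (array([456.8, 240.3]), 44.0, 123.6, 39.4)
 len 122.2 width 13.7 centre [454.6 242.9] yaw -50.7 ztop 15.7
tcp [447.6 236.  211.5] phi -134.0 q6 2.55 tool tilt [-0.089  0.044 -0.995] clock 40.7 w 47.0 F [ 1.1  0.4 -0.3]
shift cm [-1.58 -1.84 19.12] turn 6.7
```

View pics/e1.png

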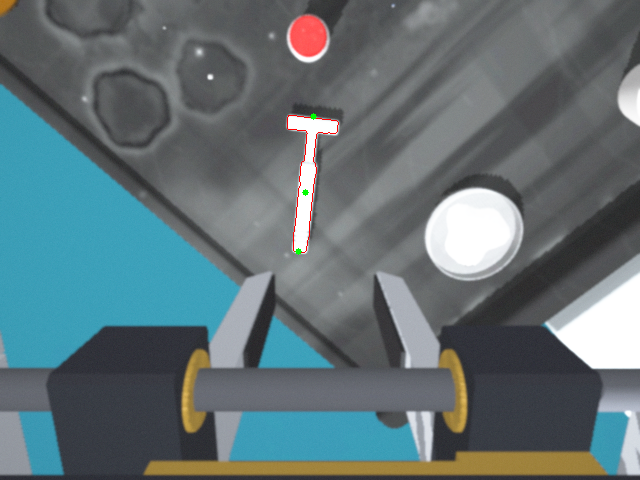

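The tee is well located, its centre at (305,192). The tilt is back near 0.1 rad, so I'll run the recovery cycles again.

carry_out --pt "0.5 -0.7 -0.9 6 1" --pt "0.5 -0.7 -0.9 3.5 1" --pt "0.5 0 0 0 0"

```text
clock: 41.08
tcp_pos: [465.0, 236.2, 115.5]
tcp_rot: [1.148, -2.857, -0.112]
force: [0.6, 0.4, -0.6]
width: 46.7
```

carry_out --pt "0.5 0 0 -2 0" --pt "0.5 0 0 -2 0" --pt "0.5 0 0 -2 0" --pt "0.5 0 0 -2 0" --pt "0.5 0 0 0 0"

```text
clock: 41.7
tcp_pos: [475.0, 231.3, 207.2]
tcp_rot: [1.153, -2.867, -0.11]
force: [1.1, 0.2, -0.3]
width: 47.0
```

```bash
python3 -c "
from h import *
plan((454.6,242.5,19.5),-136)"
```

```text
tcp [475.  231.3 207.2] phi -136.14 q6 2.57 tool tilt [-0.072  0.047 -0.996] clock 41.7 w 47.0 F [ 1.1  0.2 -0.3]
shift cm [ 0.33  0.63 18.9 ] turn -0.14
```

carry_out --pt "0.5 0.2 0.3 6 0" --pt "0.5 0.1 0.2 3.5 0" --pt "0.5 0 0 0 0"

```text
clock: 42.08
tcp_pos: [463.8, 237.2, 113.8]
tcp_rot: [1.155, -2.872, -0.108]
force: [-0.0, 0.2, 1.2]
width: 47.2
```

carry_out --pt "0.5 0.2 0.1 -2 0" --pt "0.5 0.2 0.1 -2 0" --pt "0.5 0.2 0.1 -2 0" --pt "0.5 0.2 0.1 -2 0" --pt "0.5 0 0 0 0"

```text
clock: 42.7
tcp_pos: [463.7, 230.3, 204.6]
tcp_rot: [1.159, -2.881, -0.106]
force: [0.4, 0.1, -0.0]
width: 46.8
```

carry_out --pt "0.5 0.1 0.1 6 0" --pt "0.5 0 0 3.5 0" --pt "0.5 0 0 0 0"

```text
clock: 43.08
tcp_pos: [458.6, 235.3, 110.2]
tcp_rot: [1.161, -2.886, -0.105]
force: [-0.4, -0.5, 0.1]
width: 47.3
```

carry_out --pt "0.5 0.2 0.1 -2 0" --pt "0.5 0.2 0.1 -2 0" --pt "0.5 0.2 0.1 -2 0" --pt "0.5 0.2 0.1 -2 0" --pt "0.5 0 0 0 0"

```text
clock: 43.7
tcp_pos: [457.2, 228.6, 200.3]
tcp_rot: [1.165, -2.894, -0.102]
force: [-0.3, 1.0, -0.1]
width: 47.3
```

```bash
python3 -c "
from h import *
plan((454.6,242.5,19.5),-136)"; python3 inst.py tee e2.png
```

```text
tcp [457.2 228.6 200.3] phi -136.15 q6 2.57 tool tilt [-0.043  0.053 -0.998] clock 43.7 w 47.3 F [-0.3  1.  -0.1]
shift cm [-0.68 -0.06 18.12] turn -0.15
tee tip_of [(0.74, array([487.5, 245.4,  14. ]))]
 p 0.81 n 2606 all rect (array([488.8, 242.5]), 43.8, 123.0, 43.6)
 len 121.6 width 13.9 centre [486.8 245. ] yaw -46.68 ztop 15.7
tcp [455.3 228.3 196.9] phi -136.15 q6 2.57 tool tilt [-0.049  0.052 -0.997] clock 43.85 w 47.3 F [0.2 0.3 0.4]
shift cm [-3.42 -2.24 17.67] turn 0.53
```

View pics/e2.png

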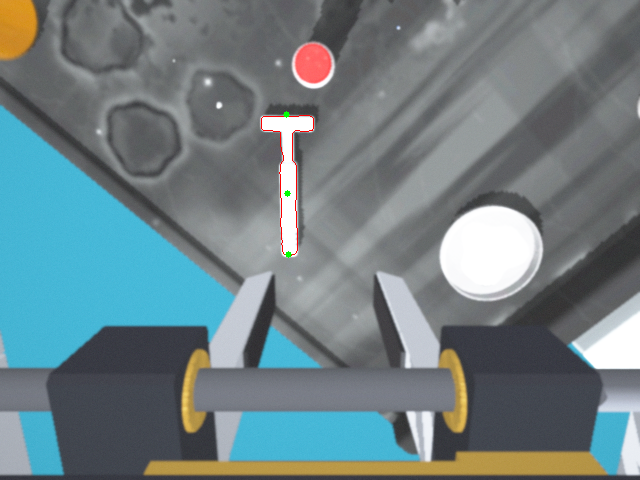

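The tee was knocked aside meanwhile and is now at (487, 245) with yaw −46.7°. I'll use the new pose.

carry_out --pt "0.5 -1.2 -0.8 4 0.3" --pt "0.5 -1.2 -0.8 4 0" --pt "0.5 -1 -0.6 3.5 0" --pt "0.5 0 0 0 0"

```text
clock: 44.35
tcp_pos: [488.6, 241.9, 75.1]
tcp_rot: [1.153, -2.887, -0.104]
force: [0.0, -0.4, -0.3]
width: 46.8
```

```bash
python3 -c "
from h import *
plan((486.8,245,19.5),-136.7)"; python3 inst.py tee e3.png
```

```text
tcp [488.6 241.9  75.1] phi -136.45 q6 2.57 tool tilt [-0.054  0.051 -0.997] clock 44.35 w 46.8 F [ 0.  -0.4 -0.3]
shift cm [-0.11 -0.06  5.57] turn 0.25
tee tip_of [(0.8, array([507.9, 245.6,  14. ]))]
 p 0.69 n 5889 all rect (array([508. , 245.7]), 44.1, 123.7, 50.0)
 len 122.1 width 13.8 centre [505.3 247.6] yaw -39.99 ztop 15.6
tcp [491.5 242.5  79.7] phi -136.44 q6 2.57 tool tilt [-0.045  0.053 -0.998] clock 44.5 w 47.2 F [ 1.2 -0.1 -0.2]
shift cm [-1.33 -1.    6.02] turn -6.46
```

View pics/e3.png

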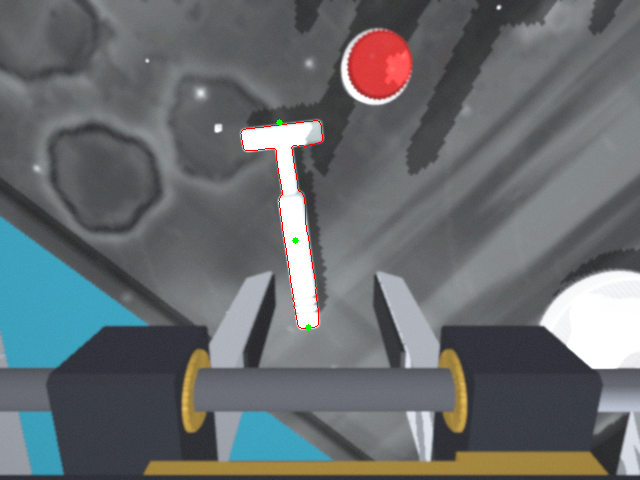

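It was still sliding in that picture; it now reads (505, 248) with yaw −40°. I'll correct in the air and measure once more.

carry_out --pt "0.5 -0.7 -0.6 0 -3.5" --pt "0.5 -0.6 -0.5 0 -3" --pt "0.5 0 0 0 0"

```text
clock: 44.88
tcp_pos: [511.4, 244.7, 85.2]
tcp_rot: [1.33, -2.835, -0.102]
force: [0.1, -0.7, 0.1]
width: 47.0
```

```bash
python3 inst.py tee e4.png
```

```text
tee tip_of [(0.66, array([507.6, 247.1,  14. ]))]
 p 0.77 n 5076 all rect (array([508.1, 245.5]), 44.1, 123.4, 50.0)
 len 122.2 width 13.6 centre [505.4 247.7] yaw -39.92 ztop 15.6
tcp [510.4 244.6  84.2] phi -129.77 q6 2.45 tool tilt [-0.037  0.054 -0.998] clock 45.02 w 47.1 F [-0.8  1.1 -0.5]
shift cm [0.2  0.17 6.54] turn 0.16
```

View pics/e4.png

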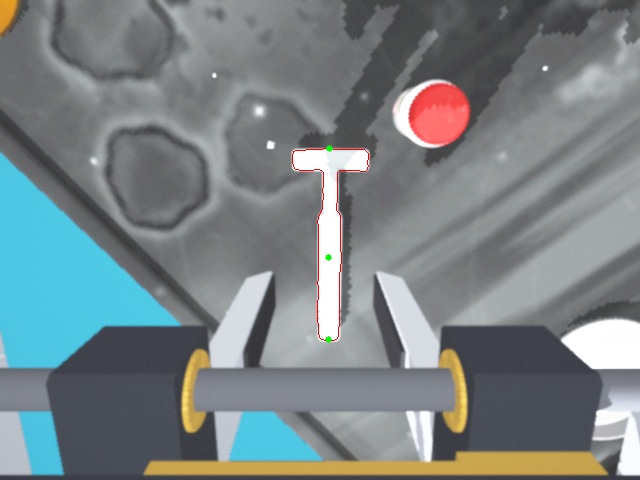

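Stable and aligned. I'll descend and grasp.

carry_out --pt "0.5 0.1 0.1 2.5 0" --pt "0.5 0.1 0.1 2.5 0" --pt "0.5 0 0 1.0 0" --pt "0.5 0 0 0 0"

```text
clock: 45.52
tcp_pos: [505.6, 248.0, 25.1]
tcp_rot: [1.329, -2.837, -0.101]
force: [0.4, -0.1, -0.5]
width: 47.2
```

```bash
python3 -c "
from h import *
plan((505.4,247.7,20),-129.9)"
```

```text
tcp [505.6 248.   25.1] phi -129.84 q6 2.45 tool tilt [-0.034  0.055 -0.998] clock 45.52 w 47.2 F [ 0.4 -0.1 -0.5]
shift cm [ 0.04 -0.04  0.51] turn 0.06
```

carry_out --pt "0.7 0.04 -0.04 0.5 0" --pt "1 0 0 0.05 0" --pt "1 0 0 0 0" --pt "1 0 0 0 0" --pt "1 0 0 0 0" --newtons 30

```text
clock: 46.15
tcp_pos: [507.3, 248.0, 21.7]
tcp_rot: [1.33, -2.841, -0.1]
force: [0.1, 0.1, -0.6]
width: 13.6
```

carry_out --pt "1 0 0 0 0" --pt "1 0 0 -2 0" --pt "1 0 0 -2.5 0" --pt "1 0 0 -2.5 0" --pt "1 0 0 -1.5 0"

```text
clock: 46.78
tcp_pos: [509.8, 243.0, 111.6]
tcp_rot: [1.33, -2.84, -0.1]
force: [-0.2, -0.6, -0.3]
width: 14.0
```

```bash
python3 held.py; python3 -c "
from h import *
rows((590,-215,135),-83.15,n=17,c=1)"
```

```text
n 5092 tip ahead of TCP (tool -y) 64.6 => grip offset along inst x 1.4
 handle mids [[-26.0, -0.6, 12.8], [-24.0, -0.6, 13.7], [-22.0, -0.7, 13.4], [-20.0, -0.7, 13.5], [-18.0, -0.6, 13.5], [-16.0, -0.7, 13.6]]
 midline x at y=0 -0.59 slope deg 0.02 head mids [[-61.6, -0.7], [-53.6, -0.7], [-45.6, -0.7], [-37.6, -0.7], [-29.6, -0.4]]
 z top handle 5.6 z head 6.2
tcp [511.  243.2 113.5] phi -129.85 q6 2.45 tool tilt [-0.027  0.057 -0.998] clock 46.83 w 13.7 F [1.2 0.5 1.8]
shift cm [ 30.06 -35.2   -4.96] turn -46.7
[1, np.float64(1.77), np.float64(-2.07), np.float64(-0.29), np.float64(-2.7)]
[1, np.float64(1.87), np.float64(-1.98), np.float64(-0.29), np.float64(-2.7)]
[1, np.float64(1.96), np.float64(-1.89), np.float64(-0.29), np.float64(-2.7)]
[1, np.float64(2.05), np.float64(-1.8), np.float64(-0.29), np.float64(-2.7)]
[1, np.float64(2.13), np.float64(-1.7), np.float64(-0.29), np.float64(-2.7)]
[1, np.float64(2.21), np.float64(-1.59), np.float64(-0.29), np.float64(-2.7)]
[1, np.float64(2.28), np.float64(-1.48), np.float64(-0.29), np.float64(-2.7)]
[1, np.float64(2.35), np.float64(-1.37), np.float64(-0.29), np.float64(-2.7)]
[1, np.float64(2.41), np.float64(-1.26), np.float64(-0.29), np.float64(-2.7)]
[1, np.float64(2.47), np.float64(-1.14), np.float64(-0.29), np.float64(-2.7)]
[1, np.float64(2.52), np.float64(-1.02), np.float64(-0.29), np.float64(-2.7)]
[1, np.float64(2.57), np.float64(-0.9), np.float64(-0.29), np.float64(-2.7)]
[1, np.float64(2.61), np.float64(-0.78), np.float64(-0.29), np.float64(-2.7)]
[1, np.float64(2.64), np.float64(-0.65), np.float64(-0.29), np.float64(-2.7)]
[1, np.float64(2.67), np.float64(-0.52), np.float64(-0.29), np.float64(-2.7)]
[1, np.float64(2.69), np.float64(-0.39), np.float64(-0.29), np.float64(-2.7)]
[1, np.float64(2.71), np.float64(-0.26), np.float64(-0.29), np.float64(-2.7)]
```

carry_out --pt "1 1.8 -2.1 -0.5 -2.7" --pt "1 1.9 -2 -0.5 -2.7" --pt "1 2 -1.9 -0.4 -2.7" --pt "1 2 -1.8 -0.4 -2.7" --pt "1 2.1 -1.7 -0.4 -2.7"

```text
clock: 47.45
tcp_pos: [534.6, 105.2, 128.1]
tcp_rot: [-1.668, 2.652, 0.098]
force: [-0.1, -0.8, -0.6]
width: 13.5
```

carry_out --pt "1 2.2 -1.6 -0.3 -2.7" --pt "1 2.3 -1.5 -0.3 -2.7" --pt "1 2.3 -1.4 -0.3 -2.7" --pt "1 2.4 -1.3 -0.3 -2.7" --pt "1 2.5 -1.1 -0.3 -2.7"

```text
clock: 48.08
tcp_pos: [558.8, -33.7, 134.0]
tcp_rot: [-1.974, 2.425, 0.099]
force: [0.2, 0.2, -0.6]
width: 13.5
```

```bash
python3 held.py; python3 -c "
from h import *
rows((595,-225,135),-83.15,n=7,c=1)"
```

```text
n 5098 tip ahead of TCP (tool -y) 64.8 => grip offset along inst x 1.2
 handle mids [[-26.0, -1.1, 12.8], [-24.0, -1.0, 13.8], [-22.0, -1.1, 13.4], [-20.0, -1.1, 13.4], [-18.0, -1.1, 13.5], [-16.0, -1.1, 13.6]]
 midline x at y=0 -1.02 slope deg 0.02 head mids [[-61.8, -1.1], [-53.8, -1.0], [-45.8, -1.1], [-37.8, -1.1], [-29.8, -0.9]]
 z top handle 5.6 z head 6.2
tcp [559.6 -36.6 134.4] phi -101.82 q6 1.47 tool tilt [-0.029  0.055 -0.998] clock 48.12 w 13.7 F [ 0.6 -3.  -1.1]
shift cm [17.69 -7.28 -1.2 ] turn -18.67
[1, np.float64(2.53), np.float64(-1.04), np.float64(-0.17), np.float64(-2.7)]
[1, np.float64(2.57), np.float64(-0.92), np.float64(-0.17), np.float64(-2.7)]
[1, np.float64(2.61), np.float64(-0.8), np.float64(-0.17), np.float64(-2.7)]
[1, np.float64(2.65), np.float64(-0.68), np.float64(-0.17), np.float64(-2.7)]
[1, np.float64(2.68), np.float64(-0.55), np.float64(-0.17), np.float64(-2.7)]
[1, np.float64(2.7), np.float64(-0.43), np.float64(-0.17), np.float64(-2.7)]
[1, np.float64(2.72), np.float64(-0.3), np.float64(-0.17), np.float64(-2.7)]
```

carry_out --pt "1 2.5 -1 -0.3 -2.7" --pt "1 2.5 -0.9 -0.3 -2.7" --pt "1 2.6 -0.8 -0.3 -2.7" --pt "1 2.6 -0.6 -0.2 -2.7" --pt "1 2.6 -0.5 -0.2 -2.7"

```text
clock: 48.75
tcp_pos: [582.8, -170.1, 137.9]
tcp_rot: [-2.247, 2.165, 0.099]
force: [-0.2, -0.6, -1.0]
width: 13.8
```

```bash
python3 held.py; python3 place.py tee 80 -1 1.3 0; python3 - <<'E'
from h import *
st=arm.read_state();s=arm.snapshot('wrist');T=ctw(s,st);save(s,'e5.png');C=cloud(s,T)
m=(C[...,0]>640)&(C[...,0]<800)&(C[...,1]<-150)&(C[...,1]>-340)&(C[...,2]>55);P=C[m];print(len(P),P.min(0) if len(P) else 0,P.max(0) if len(P) else 0)
E
```

```text
n 5105 tip ahead of TCP (tool -y) 65.0 => grip offset along inst x 1.0
 handle mids [[-26.0, -1.0, 13.4], [-24.0, -1.2, 13.7], [-22.0, -1.2, 13.5], [-20.0, -1.2, 13.5], [-18.0, -1.2, 13.5], [-16.0, -1.3, 13.6]]
 midline x at y=0 -1.11 slope deg 0.12 head mids [[-62.0, -1.3], [-54.0, -1.4], [-46.0, -1.2], [-38.0, -1.2], [-30.0, -1.0]]
 z top handle 5.5 z head 6.2
tcp [ 583.3 -173.2  138.2] phi -87.99 q6 1.03 tool tilt [-0.031  0.056 -0.998] clock 48.8 w 14.0 F [ 0.1 -2.7 -0.5]
shift cm [ 7.54 -1.75  4.01] turn -4.84
target [ 602.2 -245.5   93.4]
6797 [ 640.00665017 -288.91345879   55.00186127] [ 725.84376434 -150.02229746  299.24860146]
```

carry_out --pt "1 2.4 -0.6 0.2 -2.4" --pt "1 2.4 -0.6 0.6 -2.4" --pt "1 1.6 -0.3 1 0" --pt "1 0.6 -0.1 1 0" --pt "1 0 0 0 0"

```text
clock: 49.48
tcp_pos: [602.7, -235.0, 102.5]
tcp_rot: [-2.329, 2.071, 0.104]
force: [-0.1, -0.8, -1.6]
width: 13.6
```

```bash
python3 held.py; python3 place.py tee 60 -1.1 1.1 0; python3 tray.py t9.png
```

```text
n 5127 tip ahead of TCP (tool -y) 65.0 => grip offset along inst x 1.0
 handle mids [[-26.0, -1.0, 13.3], [-24.0, -1.2, 13.7], [-22.0, -1.3, 13.4], [-20.0, -1.3, 13.5], [-18.0, -1.3, 13.5], [-16.0, -1.3, 13.6]]
 midline x at y=0 -1.13 slope deg 0.16 head mids [[-62.0, -1.4], [-54.0, -1.5], [-46.0, -1.3], [-38.0, -1.3], [-30.0, -1.0]]
 z top handle 5.5 z head 6.2
tcp [ 603.  -235.   103.1] phi -83.32 q6 0.88 tool tilt [-0.034  0.061 -0.998] clock 49.52 w 13.6 F [ 0.8  0.7 -0.6]
shift cm [1.23 0.13 2.9 ] turn -0.17
target [ 602.2 -245.6   73.4]
```

View pics/raw_t9.png

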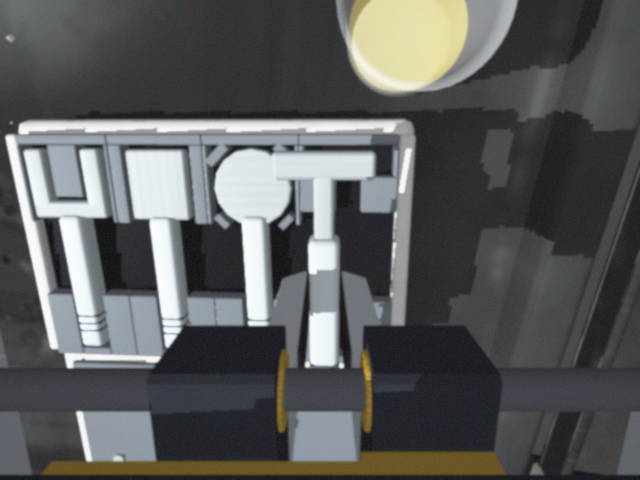

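carry_out --pt "1 0.9 0.1 0.4 0" --pt "1 0.3 0 1.2 0" --pt "1 0 0 1 0" --pt "1 0 0 0 0"

```text
clock: 50.08
tcp_pos: [602.9, -245.4, 75.8]
tcp_rot: [-2.33, 2.07, 0.1]
force: [-0.1, -0.2, -1.0]
width: 13.3
```

```bash
python3 held.py; python3 place.py tee 60 -1.2 1.0 0.15; python3 tray.py t10.png
```

```text
n 5110 tip ahead of TCP (tool -y) 65.0 => grip offset along inst x 1.0
 handle mids [[-26.0, -1.1, 13.4], [-24.0, -1.2, 13.7], [-22.0, -1.3, 13.4], [-20.0, -1.3, 13.5], [-18.0, -1.3, 13.5], [-16.0, -1.3, 13.6]]
 midline x at y=0 -1.14 slope deg 0.15 head mids [[-62.0, -1.3], [-54.0, -1.4], [-46.0, -1.3], [-38.0, -1.3], [-30.0, -1.1]]
 z top handle 5.5 z head 6.2
tcp [ 603.2 -245.6   76.3] phi -83.26 q6 0.86 tool tilt [-0.032  0.059 -0.998] clock 50.12 w 13.8 F [ 1.1  0.4 -1.1]
shift cm [0.01 0.11 0.3 ] turn -0.26
target [ 602.1 -245.7   73.4]
```

View pics/raw_t10.png

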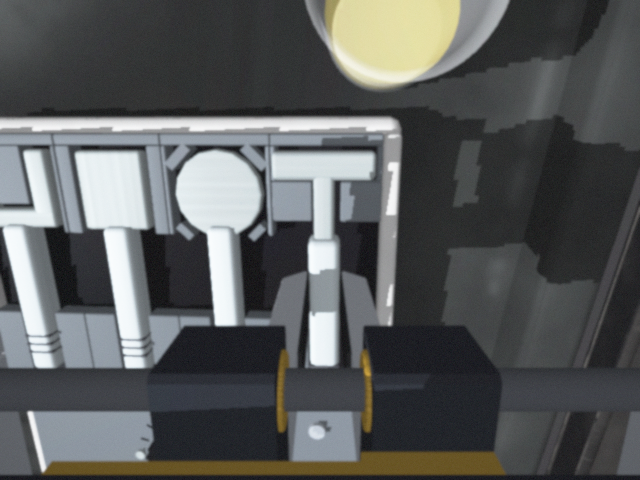

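carry_out --pt "1 0.07 0.1 0.9 -0.2" --pt "1 0.07 0 0.8 0" --pt "1 0 0 0 0"

```text
clock: 50.55
tcp_pos: [602.4, -246.4, 59.2]
tcp_rot: [-2.334, 2.065, 0.095]
force: [0.7, 0.8, -1.0]
width: 13.5
```

```bash
python3 place.py tee 42 -1.2 1.0 0.15
```

```text
tcp [ 602.4 -246.4   59.2] phi -83.03 q6 0.86 tool tilt [-0.03   0.058 -0.998] clock 50.55 w 13.5 F [ 0.7  0.8 -1. ]
shift cm [-0.05  0.01  0.39] turn -0.03
target [ 602.  -245.7   55.4]
```

carry_out --pt "1 -0.04 0 0.3 0" --pt "1 0 0 0.05 0"

```text
clock: 50.8
tcp_pos: [602.6, -246.0, 56.2]
tcp_rot: [-2.335, 2.065, 0.094]
force: [-0.7, 0.5, 1.2]
width: 14.2
```

carry_out --pt "0.76 0 0 0 0" --pt "0.76 0 0 0 0" --pt "0.76 0 0 -1 0" --pt "0.76 0 0 -2 0" --pt "0.76 0 0 -2 0"

```text
clock: 51.42
tcp_pos: [603.9, -248.8, 108.6]
tcp_rot: [-2.334, 2.065, 0.096]
force: [-0.1, -0.5, 0.2]
width: 22.5
```

carry_out --pt "0.5 0 0 -2 0" --pt "0.5 0 0 -2 0" --pt "0.5 0 0 -2 0" --pt "0.5 0 0 -2 0" --pt "0.5 0 0 -2 0"

```text
clock: 52.05
tcp_pos: [607.7, -255.5, 218.1]
tcp_rot: [-2.334, 2.064, 0.089]
force: [0.6, 0.1, -0.2]
width: 47.0
```

```bash
python3 look.py t11.png blade disc fork tee
```

```text
blade tail z (np.float64(48.2), array([47.5, 49.1]), np.int64(162)) mid (np.float64(48.1), array([47.2, 49. ]), np.int64(377)) head end (np.float64(45.2), array([44.2, 46.2]), np.int64(168))
  handle midline v at 0 -0.57 yaw err deg -0.05
disc tail z (np.float64(48.3), array([47.3, 49.1]), np.int64(74)) mid (np.float64(306.6), array([ 48.2, 310.2]), np.int64(1756)) head end (np.float64(45.3), array([44.4, 46.3]), np.int64(190))
  handle midline v at 0 -0.7 yaw err deg 0.28
fork tail z (np.float64(48.2), array([47.4, 49.2]), np.int64(163)) mid (np.float64(48.1), array([47.2, 49.1]), np.int64(368)) head end (np.float64(44.2), array([43.1, 45.1]), np.int64(179))
  handle midline v at 0 -0.51 yaw err deg 0.69
tee tail z (np.float64(48.3), array([47.6, 49.1]), np.int64(170)) mid (np.float64(48.3), array([47.2, 49.2]), np.int64(374)) head end (np.float64(45.1), array([44.3, 46.1]), np.int64(114))
  handle midline v at 0 2.69 yaw err deg 11.63
tcp [ 609.2 -256.5  221.7] phi -83.0 q6 0.86 tool tilt [-0.022  0.053 -0.998] clock 52.1 w 47.3 F [ 1.  -1.   1.7]
shift cm [-33.88  -3.72   3.99] turn -16.0
```

View pics/t11.png

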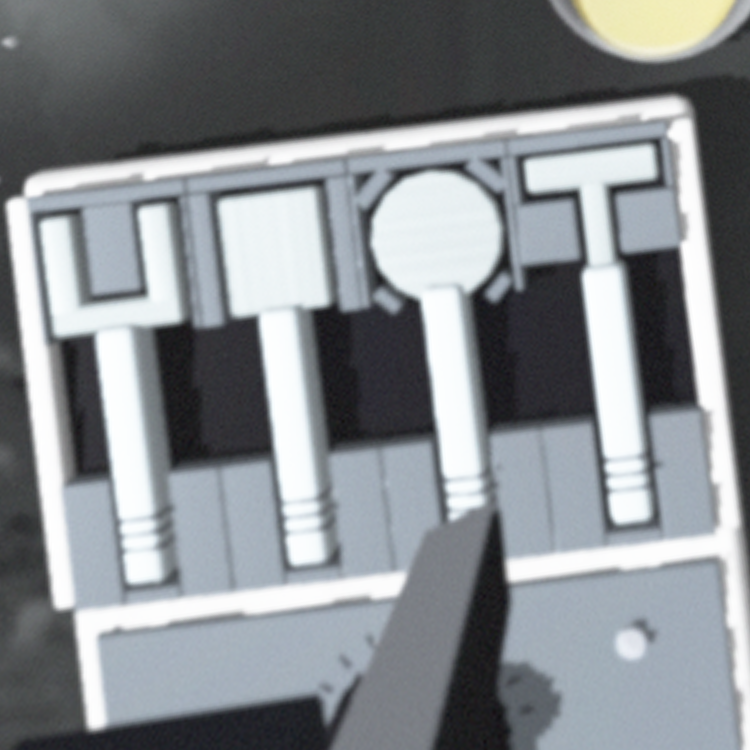

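All four instruments are home: handle tops 48.1–48.3, clean midlines within 0.7 mm and 0.7°. Back to the timer knob.

```bash
python3 -c "
from h import *
rows((470,-180,190),-83,n=6,c=.2)"
```

```text
tcp [ 609.2 -256.5  221.7] phi -83.0 q6 0.86 tool tilt [-0.022  0.053 -0.998] clock 52.1 w 47.3 F [ 1.  -1.   1.7]
shift cm [-9.1  12.82  3.87] turn -0.0
[0.2, np.float64(-1.52), np.float64(2.14), np.float64(0.65), np.float64(-0.0)]
[0.2, np.float64(-1.52), np.float64(2.14), np.float64(0.65), np.float64(-0.0)]
[0.2, np.float64(-1.52), np.float64(2.14), np.float64(0.65), np.float64(-0.0)]
[0.2, np.float64(-1.52), np.float64(2.14), np.float64(0.65), np.float64(-0.0)]
[0.2, np.float64(-1.52), np.float64(2.14), np.float64(0.65), np.float64(-0.0)]
[0.2, np.float64(-1.52), np.float64(2.14), np.float64(0.65), np.float64(-0.0)]
```

carry_out --pt "0.3 -1.7 2.4 0.3 0" --pt "0.3 -1.7 2.4 0.3 0" --pt "0.3 -1.7 2.4 0.3 0" --pt "0.3 -1.5 2 0.3 0" --pt "0.3 -1.2 1.5 0.3 0"

```text
clock: 52.72
tcp_pos: [490.8, -190.6, 213.8]
tcp_rot: [-2.333, 2.064, 0.078]
force: [0.3, 0.3, 0.2]
width: 65.8
```

carry_out --pt "0.3 0 0 0 0" --pt "0.3 0 0 0 0"

```text
clock: 52.98
tcp_pos: [490.6, -190.4, 214.0]
tcp_rot: [-2.333, 2.064, 0.078]
force: [0.5, 0.2, 0.1]
width: 65.7
```

```bash
python3 knob.py k5.png; python3 -c "
from h import *
rows((465.9,-178.3,110),-83)"
```

```text
n 823 top z 73.02117337806573
circle (465.60760498046875, -178.37109375) 13.907193183898926 mean [ 466.72518428 -178.26732816]
ring z 47.15212581279425 panel z 35.29990925067426
tcp [ 490.7 -190.4  214. ] phi -83.02 q6 0.84 tool tilt [-0.021  0.052 -0.998] clock 53.02 w 66.0 F [ 0.3  0.3 -0.7]
shift cm [-0.94  2.16 10.49] turn -0.02
[0, np.float64(-0.47), np.float64(1.08), np.float64(5.25), np.float64(-0.0)]
[0, np.float64(-0.47), np.float64(1.08), np.float64(5.25), np.float64(-0.0)]
```

View pics/k5.png

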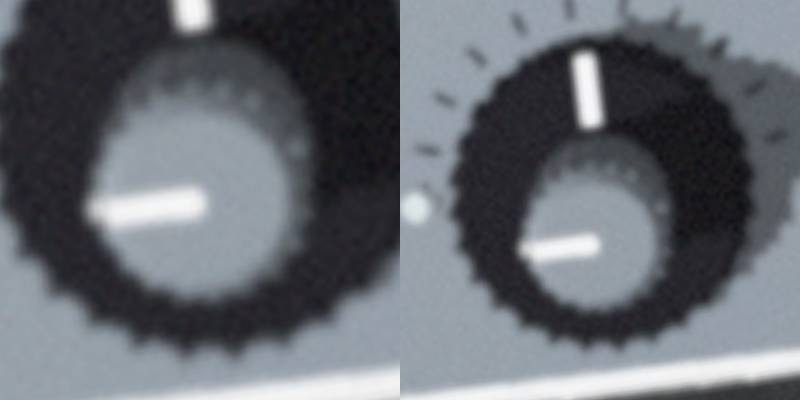

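carry_out --pt "0.4 -0.4 0.9 3 0" --pt "0.4 -0.4 0.9 3.5 0" --pt "0.4 -0.2 0.4 2.5 0" --pt "0.4 0 0 0 0"

```text
clock: 53.52
tcp_pos: [468.2, -180.6, 123.9]
tcp_rot: [-2.333, 2.065, 0.073]
force: [0.0, 0.1, -0.2]
width: 56.5
```

```bash
python3 -c "
from h import *
rows((465.8,-178.5,72),-83)"
```

```text
tcp [ 468.2 -180.6  123.9] phi -83.04 q6 0.82 tool tilt [-0.018  0.05  -0.999] clock 53.52 w 56.5 F [ 0.   0.1 -0.2]
shift cm [0.03 0.16 5.2 ] turn -0.04
[0, np.float64(0.03), np.float64(0.16), np.float64(5.2), np.float64(-0.0)]
```

carry_out --pt "0.4 0 0.1 2.3 0" --pt "0.4 0 0.1 2 0" --pt "0.4 0 0 0.5 0" --pt "0.4 0 0 0 0"

```text
clock: 54.02
tcp_pos: [470.8, -182.1, 80.3]
tcp_rot: [-2.332, 2.064, 0.058]
force: [0.4, 0.3, -0.0]
width: 56.3
```

```bash
python3 -c "
from h import *
rows((465.8,-178.5,71.5),-83)"
```

```text
tcp [ 470.8 -182.1   80.3] phi -83.03 q6 0.82 tool tilt [-0.01   0.045 -0.999] clock 54.02 w 56.3 F [ 0.4  0.3 -0. ]
shift cm [-0.38  0.45  0.9 ] turn -0.03
[0, np.float64(-0.38), np.float64(0.45), np.float64(0.9), np.float64(-0.0)]
```

carry_out --pt "0.4 -0.38 0.45 0.8 0" --pt "0.4 0 0 0 0" --pt "0.4 0 0 0 0"

```text
clock: 54.4
tcp_pos: [466.9, -179.2, 74.2]
tcp_rot: [-2.332, 2.064, 0.052]
force: [0.6, 0.3, -0.2]
width: 56.2
```

```bash
python3 -c "
from h import *
rows((465.8,-178.5,71.5),-83)"
```

```text
tcp [ 466.9 -179.2   74.2] phi -83.02 q6 0.82 tool tilt [-0.007  0.043 -0.999] clock 54.4 w 56.2 F [ 0.6  0.3 -0.2]
shift cm [-0.08  0.1   0.27] turn -0.02
[0, np.float64(-0.08), np.float64(0.1), np.float64(0.27), np.float64(-0.0)]
```

carry_out --pt "1 -0.1 0.15 0.3 0" --pt "1 0 0.05 0.05 0" --pt "1 0 0.03 0.05 0" --newtons 15

```text
clock: 54.78
tcp_pos: [464.5, -178.4, 70.4]
tcp_rot: [-2.332, 2.063, 0.051]
force: [-0.0, -0.9, -0.0]
width: 29.5
```

```bash
python3 -c "
from h import *
rows((465.8,-178.5,71.5),-83)"
```

```text
tcp [ 464.5 -178.4   70.4] phi -83.01 q6 0.82 tool tilt [-0.006  0.042 -0.999] clock 54.77 w 29.5 F [-0.  -0.9 -0. ]
shift cm [ 0.02 -0.13 -0.11] turn -0.01
[0, np.float64(0.02), np.float64(-0.13), np.float64(-0.11), np.float64(-0.0)]
```

carry_out --pt "1 0 -0.1 -0.1 0" --pt "1 0 0 0 0"

```text
clock: 55.02
tcp_pos: [464.7, -179.7, 70.4]
tcp_rot: [-2.335, 2.065, 0.05]
force: [0.8, 1.5, 2.2]
width: 25.7
```

carry_out --pt "1 0 0 0 10" --pt "1 0 0 0 10" --pt "1 0 0 0 10" --pt "1 0 0 0 10" --pt "1 0 0 0 0"

```text
clock: 55.65
tcp_pos: [465.0, -178.5, 70.6]
tcp_rot: [-1.464, 2.764, 0.064]
force: [0.1, -0.7, -2.0]
width: 25.6
```

```bash
python3 -c "
from h import *
rows((465.8,-178.5,71.5),-171,n=1)
print(arm.read_state()['wrist_torque'])"; python3 knob.py k6.png
```

```text
tcp [ 465.  -178.5   70.6] phi -124.21 q6 1.54 tool tilt [-0.008  0.042 -0.999] clock 55.65 w 25.6 F [ 0.1 -0.7 -2. ]
shift cm [-0.05 -0.06 -0.09] turn 46.79
[0, np.float64(-0.05), np.float64(-0.06), np.float64(-0.09), np.float64(46.8)]
[-0.26190362  0.02835559 -0.00861126]
n 3764 top z 73.21696456285295
circle (471.96197509765625, -182.939697265625) 25.14011573791504 mean [ 468.1805049 -180.136295 ]
ring z 47.06724451049561 panel z 35.260546732354726
```

View pics/k6.png

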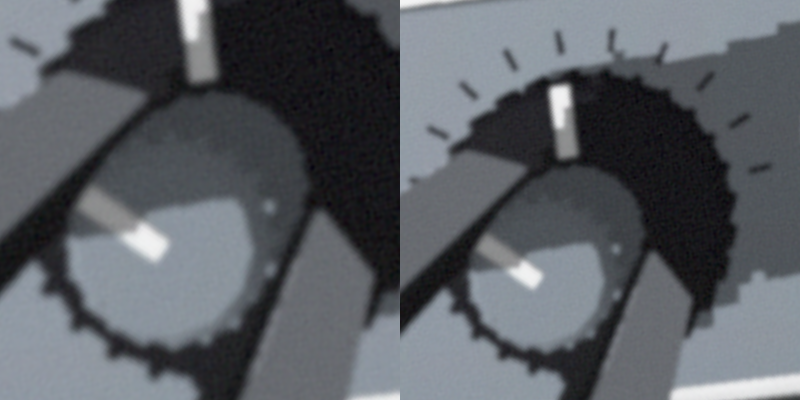

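carry_out --pt "1 0 0 0 10" --pt "1 0 0 0 10" --pt "1 0 0 0 10" --pt "1 0 0 0 10" --pt "1 0 0 0 6"

```text
clock: 56.32
tcp_pos: [466.2, -177.7, 70.7]
tcp_rot: [0.251, -3.13, -0.069]
force: [0.7, 0.2, -1.0]
width: 25.4
```

```bash
python3 knob.py k7.png; python3 -c "
from h import *
rows((465.8,-178.5,71.5),-171,n=1)
print(arm.read_state()['wrist_torque'])"
```

```text
n 3744 top z 73.2085927323018
circle (467.1726989746094, -186.00025939941406) 24.90316390991211 mean [ 466.41525161 -181.33358833]
ring z 47.04599433301932 panel z 35.20629740071021
tcp [ 466.2 -177.7   70.7] phi -170.97 q6 2.35 tool tilt [-0.004  0.044 -0.999] clock 56.38 w 25.5 F [ 0.7 -0.2 -0.9]
shift cm [ 0.05 -0.06 -0.09] turn 0.03
[0, np.float64(0.05), np.float64(-0.06), np.float64(-0.09), np.float64(0.0)]
[ 0.00875506 -0.31488043 -0.06328246]
```

View pics/k7.png

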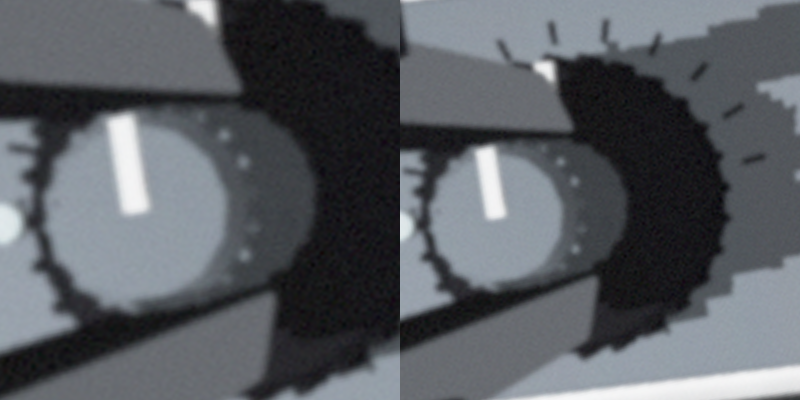

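The pointer is at about 8–10° and the mark at about 7.5°. I'll release, lift and check.

carry_out --pt "0.4 0 0 0 0" --pt "0.4 0 0 0 0" --pt "0.4 0 0 0 0" --pt "0.4 0 0 -2 0" --pt "0.4 0 0 -3 0"

```text
clock: 57.0
tcp_pos: [464.7, -178.6, 119.5]
tcp_rot: [0.26, -3.124, -0.076]
force: [1.1, -0.0, 1.0]
width: 56.7
```

carry_out --pt "0.4 0 0 -3 0" --pt "0.4 0 0 -3 0" --pt "0.4 0 0 -3 0" --pt "0.4 0 0 0 0"

```text
clock: 57.5
tcp_pos: [466.3, -183.5, 214.4]
tcp_rot: [0.266, -3.127, -0.072]
force: [-0.1, 0.1, -1.1]
width: 56.3
```

```bash
python3 knob.py k8.png; cat > ang.py <<'E'
from h import *
st=arm.read_state();s=arm.snapshot('wrist');T=ctw(s,st)
C=cloud(s,T)
def ang(z,rmin,rmax,zlo,zhi,cen):
    a=rectify(s,T,cen,z,40,8).astype(int)
    i=np.arange(640);X=cen[0]+40-i[:,None]/8+0*i;Y=cen[1]+40-i/8+0*i[:,None]
    r=np.hypot(X-cen[0],Y-cen[1]);m=(r>rmin)&(r<rmax)
    lum=a.min(2);th=np.percentile(lum[m],97);th=max(th,lum[m].min()+0.75*(lum[m].max()-lum[m].min()))
    k=(m&(lum>th)).astype(np.uint8);n,l,stt,ce=cv2.connectedComponentsWithStats(k)
    j=1+np.argmax(stt[1:,4]);y,x=np.nonzero(l==j);p=np.stack([X[y,x],Y[y,x]],1)
    c=p.mean(0);w,V=np.linalg.eigh(np.cov((p-c).T));ax=V[:,1];ax*=np.sign(ax@(c-cen))
    print('z',z,'n',len(p),'centre',c.round(1),'axis deg',np.degrees(np.arctan2(ax[1],ax[0])).round(1),'radial deg',np.degrees(np.arctan2(*(c-cen)[::-1])).round(1),'elong',(w[1]/w[0])**.5)
ang(73,0,12,0,0,np.array([465.7,-178.3]))
ang(47,15,29,0,0,np.array([466.3,-178.5]))
E
python3 ang.py
```

```text
n 864 top z 72.95808983044859
circle (466.08819580078125, -178.39306640625) 13.800403594970703 mean [ 466.2496701  -179.20192915]
ring z 47.0804110120622 panel z 35.1802295829001
z 73 n 773 centre [ 471.6 -177.4] axis deg 9.8 radial deg 8.7 elong 6.977245606380666
z 47 n 3421 centre [ 488.1 -175.6] axis deg 6.8 radial deg 7.7 elong 3.5438759212816753
```

View pics/k8.png

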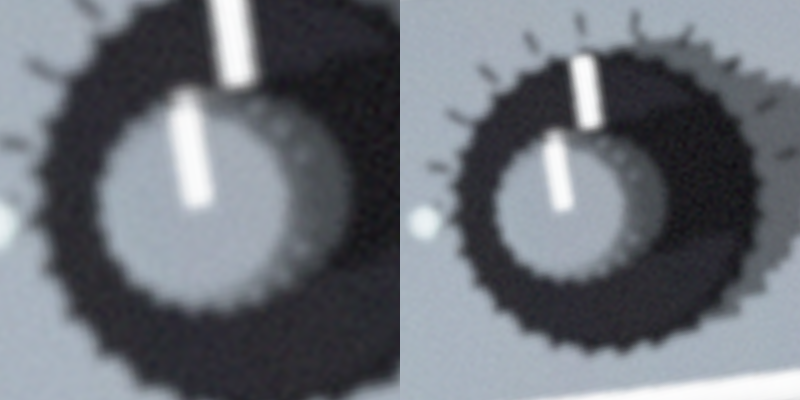

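Pointer 8.7–9.8°, mark 6.8–7.7°: in line within 0.05 rad. One last check of the tray and flasks.

```bash
python3 look.py t12.png blade disc fork tee 2>&1 | grep -v Warn; python3 - <<'E'
from h import *
s=arm.snapshot('scene');save(s,'scene_end.png')
E
```

```text
blade tail z (np.float64(48.2), array([47.3, 49.2]), np.int64(194)) mid (np.float64(48.1), array([47.2, 49. ]), np.int64(395)) head end (np.float64(45.2), array([44.4, 46. ]), np.int64(165))
  handle midline v at 0 -0.62 yaw err deg 0.21
disc tail z (np.float64(48.8), array([ 47.5, 293. ]), np.int64(357)) mid (np.float64(48.2), array([47.3, 49.1]), np.int64(452)) head end (np.float64(45.2), array([44.4, 46. ]), np.int64(191))
  handle midline v at 0 -0.69 yaw err deg 0.27
fork tail z (np.float64(48.0), array([47.4, 48.5]), np.int64(15)) mid (np.float64(48.1), array([47.3, 49. ]), np.int64(339)) head end (np.float64(44.1), array([43.2, 44.9]), np.int64(144))
  handle midline v at 0 -0.39 yaw err deg 1.54
tee tail z (np.float64(48.2), array([47.1, 49.2]), np.int64(268)) mid (np.float64(48.2), array([47.2, 49.2]), np.int64(529)) head end (np.float64(45.1), array([44.1, 46.2]), np.int64(150))
  handle midline v at 0 -0.22 yaw err deg -0.4
tcp [ 464.3 -182.1  210.4] phi -170.3 q6 2.34 tool tilt [-0.012  0.05  -0.999] clock 57.65 w 56.2 F [-0.4  0.3 -0.3]
shift cm [-18.29  23.99   2.21] turn -103.3
```

View pics/raw_t12.png

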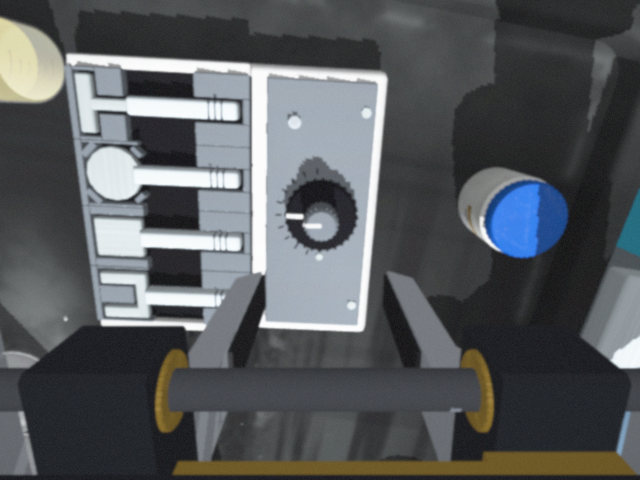

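View pics/scene_end.png

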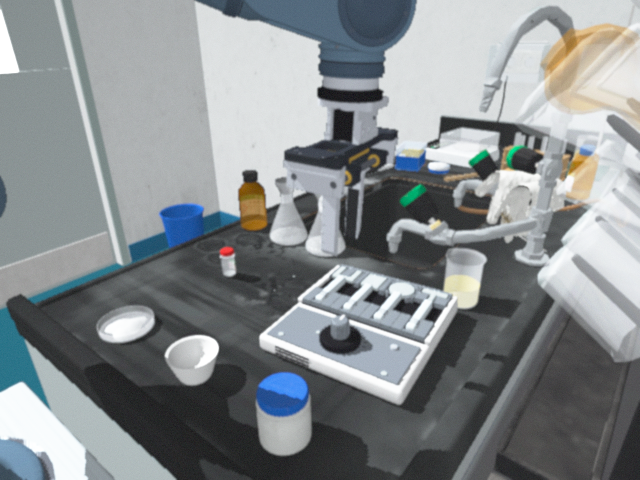

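All four instruments lie in their pockets, the pointer and mark are in line at (310,218), and the flasks stand upright. The gripper is clear of everything, so I hand in.

```bash
python3 -c "
from station import arm
print(arm.finish_job())"
```

```text
the job is handed in; nothing more can be done
None
```

The job is handed in. I turned the timer knob back to its stop. I then laid the blade, disc, fork and tee in their own pockets. Last, I turned the knob clockwise until its pointer met the ring's mark. It took about 58 s of the 210 s.

**Last checks**
- **Instruments:** all four handle tops read 48.0–48.8 mm, where about 48 mm is home. Their midlines lie within 0.7 mm of the pocket axes. Three are aligned within 0.4°. The fork read 1.5° here but 0.7° in the clearer earlier view; both are inside the 6.9° limit.
- **Timer:** the pointer is at 8.7–9.8° and the mark at 6.8–7.7°, so they agree within about 0.05 rad (limit 0.15). The mark's direction matches the start within measurement error, so I saw no sign that the ring turned.
- **Surroundings:** both flasks stand upright where they were and nothing fell. The gripper was clear of everything at hand-in.

**What disagreed**
- The tee was knocked aside before I reached it, so I measured it again before the grasp.
- Two network masks landed on the wrong instrument, and I rejected them.
- Some earlier midline readings (9–13° yaw) were wrong because of stray depth points; the pictures and later clean readings contradicted them.
- Fast moves tilted the tool, by up to 0.1 rad. I partly corrected this twice with up-and-down moves.

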